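# Load the socket carrier and press its cover onto the locating pin

### The job

Load the steel socket carrier in order: first the wide short socket all the way down in the wide pocket, then the narrow short socket all the way down in the narrow pocket. Then take the cover plate by its grip block, lay it square over the carrier so that it drops onto the locating pin it hides, and press it down flush against the sprung studs. Finish while still holding the cover pressed flush (do not let go, it would spring up), and leave the deep socket and everything else on the bench where it is.

Things in the scene. Friction and masses are not known exactly. Their poses are not given: they have to be found in the camera images.
- base: the socket carrier, fixed to the bench: dark steel block 74 (its x) x 148 (its y) x 45 high. Origin at the centre of its underside, z up. Two round pockets in its top, a pin in the middle between them and four 8 mm brass studs at x = +-24, y = +-20 mm
- wide_pocket (a point): centre of the mouth of the wide pocket, on the block's top face (45 above the bench), at y = -46 of the block: diameter 31, 34 deep, flat floor. A 32 mm socket that is home stands 2 mm below the top face
- narrow_pocket (a point): centre of the mouth of the narrow pocket, on the block's top face, at y = +46 of the block: diameter 23, 34 deep, flat floor
- pin_top (a point): tip of the locating pin, at the centre of the block: steel, diameter 12, 11 high above the top face, tip coned to diameter 6 over the last 3 mm
- lift_studs (a joint): the four brass studs, which move together: 0 = up, standing 6 mm proud of the top face; 0.006 = pressed level with the top face. They push up with 7 N in all at 0 and 10.6 N at 0.006, so a cover that is only laid on rests 6 mm up and springs back when let go
- wide_socket_center (a point): the wide short socket, plain steel, diameter 28, 32 tall, about 75 g, standing upright on the bench to the right; this point is its centre, half-way up. It may be let go once partly in its pocket and falls home by itself
- narrow_socket_center (a point): the narrow short socket, plain steel, diameter 20, 32 tall, about 45 g, standing upright on the bench to the right; this point is its centre, half-way up. It may be let go once partly in its pocket and falls home by itself
- cover_grip (a point): centre of the grip block of the cover: 24 (x) x 50 (y) x 30 high, standing on the middle of the plate, 14 to 44 mm above the cover's underside; this point is 29 mm above the underside. The cover, aluminium, about 0.35 kg, lies flat on the bench to the left. Axes: x across the grip block (grasp it across this 24 mm), y along the plate, z up. The cover is the same either way round (turned by 180 degrees)
- cover_bore (a point): centre of the mouth of the blind bore in the cover's underside (unseen from above), exactly under the middle of the grip block: diameter 14.5, 14 deep, mouth chamfered 2 mm. The plate is 70 (x) x 140 (y) x 14 thick. Same axes as the grip block. Flush means this point is level with the block's top face
- deep_socket_center (a point): bystander: deep steel socket, diameter 24, 64 tall, standing (twice as tall as the two to be loaded); this point is its centre. It stands among the other sockets.
- screwdriver: bystander: screwdriver 200 long lying near the far edge; origin about mid-length, on the bench
- spanner: bystander: spanner 190 long lying on the right; origin about mid-length, on the bench
- spray_can: bystander: spray can, diameter 60, 170 tall, standing far left; origin at its foot
- carton: bystander: small cardboard carton 70 x 100 x 50 high beyond the carrier; origin at its foot
- extension_bar: bystander: round steel bar, diameter 12, about 150 long, lying near right; origin mid-length, on the bench
- parts_cup: bystander: steel parts bowl, diameter 72, 45 high, left of and beyond the cover; origin at its foot
Things that resemble listed ones, but are neither listed nor needed, are in the scene too. Leave any green look-alike of the part that bears wide_socket_center alone.

How it is judged:
On the way, in this order (a step that is already met when the one before it is completed fails the run):
1. the wide socket is home in the wide pocket (horizontal distance between wide_socket_center and wide_pocket below 0.005 m and z of wide_socket_center in the frame of base below 0.0295 m and angle between wide_socket_center's own z axis and vertical below 0.15 rad), for 0.2 s.
2. the narrow socket is home in the narrow pocket (horizontal distance between narrow_socket_center and narrow_pocket below 0.005 m and z of narrow_socket_center in the frame of base below 0.0295 m and angle between narrow_socket_center's own z axis and vertical below 0.15 rad), for 0.2 s.
3. the cover has dropped on the locating pin (horizontal distance between cover_bore and pin_top below 0.003 m and angle between the x axis of cover_bore and the x axis of base, either way round below 0.12 rad and z of cover_bore in the frame of base below 0.0525 m), for 0.05 s.
At the end, for the whole second after the job is handed in: Both sockets upright and home in their own pockets (within 5 mm of the axis); the cover on the pin (within 3 mm), square with the carrier within 0.12 rad, level, its underside within 1.8 mm of the block's top face, studs pressed in, the fingers still on it holding it down (all of step 1 and all of step 2 and horizontal distance between cover_bore and pin_top below 0.003 m and angle between the x axis of cover_bore and the x axis of base, either way round below 0.12 rad and z of cover_bore in the frame of base below 0.0468 m and angle between cover_bore's own z axis and vertical below 0.05 rad and value of joint lift_studs above 0.0042 m and contact force between the fingers and cover above 1 N); the arm keeps its last pose, push and grip.
It fails at once if a bystander was moved more than 30 mm (distance of any of deep_socket_center, screwdriver, spanner, spray_can, carton, extension_bar, parts_cup from where it was at the start of the episode above 0.03 m).
It also fails if it takes over 64 s, if anything falls off the work surface, if the arm or the gripper's body presses on something with over 40 N, if the wrist force passes 120 N, or if a joint passes its speed limit or range.

### The arm

A 6-joint arm with a two-finger parallel gripper is mounted at the origin on the work surface. World frame = base frame: x ahead of the robot, y to its left, z up, the work surface at z = 0. Lengths are in m, angles in rad, forces in N, time in s.
With the tool pointing down it reaches from about 0.425 to 0.95 m from the base axis. Payload 3.5 kg.
Tool frame: the origin (TCP) lies on the centre line of the jaws, within the pads' length; the fingertips stand tip_extent ahead of it and the grasp point (between the pads) lies 2 mm behind it (tip_extent is the distance from the TCP to the fingertips, in m); z points along the fingers, y is the direction in which the jaws open and shut (so a half turn about z gives the same grasp; the last joint's range is limited). The gripper opens to 85 mm and grips with 20 to 120 N. Pads are 22 mm wide; open, the fingers measure 114 mm over their backs; the gripper's body (76 mm by 85 mm) begins 54 mm behind the grasp point. The pads swing forward as they close: fully open they stand 13 mm farther back than shut.
Start: joints at [1.071, 0.286, 1.577, -0, 1.279, -0.15], TCP at [0.231, 0.634, 0.21] pointing down, gripper open.
Joint ranges: [-2.77, 2.77], [-0.9, 2.22], [0.21, 2.48], [-1.53, 4.67], [0.24, 2.81], [-2.84, 2.84]. Speed limits (rad/s): [2.79, 2.79, 3.14, 3.14, 3.14, 3.14].

### API

Orientations are given as a unit quaternion [x, y, z, w].
In Python, from plant import * gives the robot as it stands.
- The arm moves only by the shell command python3 -m crank 'ROWS' [FORCE]. ROWS is JSON, a list of rows, each a list of 7 numbers: the gripper's target within -1 to 1 (shut at 1, half-way at 0, fully open at -1), then the shift along the tool's x, y, z in cm, then the turn, a rotation vector about the tool's x, y, z in degrees. In form: [[fingers, tx, ty, tz, wx, wy, wz], ...]. A call has 1 to 5 rows; each row shifts and turns the commanded pose from where the row before left it, along the tool's axes as they then stand; what a row does not reach is not made up. A row lasts 1/10 s, in which the tool goes at most 50 mm and 8.59 degrees, less where a joint would pass 70% of its speed; a pose out of reach is approached as far as the arm can. A call is refused whole if a number of a shift passes 5 or a number of a turn 8.59, either way. A call with a gripper value outside its range is refused whole. The fingers move at their own pace and stop on an object; FORCE is the grip in N (left out, the last holds). Time passes only in rows, so rows that do not move let the fingers close. It gives the time, the measured TCP pose, the force and the opening at its end, in the units of the state.
- get_state(): the state, without advancing time (a new reading comes with each control period).
- read_camera(name): name is "scene" or "top"; returns a dict with "color" (400x640x3 uint8, red, green, blue), "vfov" (degrees; the focal length in pixels is half the picture's height over the tangent of half this angle, whatever the lens; pixels are square), "cx", "cy" (the principal point, pixels), "cam_to_world" (4x4, takes a point from camera to world coordinates). Camera axes: x right, y up, looking along -z (the intrinsics and any distortion apply to the point x, -y, -z); pixel columns grow to the right and rows downward; lengths in m; the calibration is good to about 2 mm. A picture is of the moment at which its call begins. There is no depth.
- sign_off(): hands the job in, once; it reports no verdict.
Trained networks look in the newest picture that a camera, given by its name, has taken for a name from the list of things; names that differ only in an ending like _2 or _b are one class to them, and where a whole thing is asked for, a point or a joint stands for the part that bears it (a point fixed in the world has none). Each returns a list of dicts, best first, with "p" (0 to 1); they miss things now and then, are a little off and sometimes report something else, mostly with a low value. They report only what shows in the picture. A call takes as long as a camera call. They do not tell look-alikes from the thing itself.
- trace(thing, camera): "pixels" (400x640 bool, what is visible of it) and "location" ([column, row] in pixels, amid what is visible of it).
- place_of(thing, camera): "location" ([column, row] in pixels: a listed point, or the origin of a listed thing).
The state is a dict: "time": time; "qpos": joint angles; "dq": joint speeds; "joint_efforts": joint torques, N m; "eef_pos": TCP position; "tcp_rot": TCP orientation; "contact_force": force on the tool from outside, world axes, zero at the start; "wrist_torque": the same for the moment, N m; "opening": opening from 0.0 (shut) to 1.0 (fully open).
Only numpy, scipy, OpenCV 4.12 (cv2) and the standard library are available. Lean on these libraries where they do the work, as an engineer would, in place of code of your own. Each camera call takes 0.05 s, during which the arm holds its last target.

## Working session

There is one attempt and no reset: what is moved stays moved. The work goes in short steps, Python scripts to look and compute and a shell command to move; the robot and the scene stay as the last step left them, time stands still between calls to the robot, and variables do not carry over. Pictures are saved under pics/ and viewed, and the job is handed in when it is done.

```bash
ls; mkdir -p pics
python3 - <<'E'
from plant import *
import cv2
s=get_state(); print({k:s[k] for k in('time','eef_pos','tcp_rot','opening','contact_force')})
try: print(tip_extent)
except Exception as e: print(e)
for n in('scene','top'):
    r=read_camera(n); cv2.imwrite(f'pics/{n}0.png',r['color'][:,:,::-1]); print(n,r['vfov'],r['cx'],r['cy'],r['cam_to_world'],[k for k in r])
    for t in['base','wide_pocket','narrow_pocket','pin_top','wide_socket_center','narrow_socket_center','cover_grip','deep_socket_center']:
        print(t,[(round(d['p'],2),[round(float(x),1) for x in d['location']]) for d in place_of(t,n)])
E
```

```text
pics
{'time': 0.0, 'eef_pos': array([0.23096113, 0.63349064, 0.20904388]), 'tcp_rot': array([ 1.73995051e-01,  9.84745811e-01, -1.12899890e-03, -3.68333388e-04]), 'opening': 0.9967931028567172, 'contact_force': array([0.50097859, 0.15332391, 0.07698328])}
0.017
scene 55.59263236364624 315.24986887457464 196.6987663555295 [[ 0.29068003 -0.658591    0.6940915   1.19529768]
 [ 0.9565944   0.18426835 -0.22577053 -0.22267896]
 [ 0.02079135  0.72959103  0.68356759  0.71911611]
 [ 0.          0.          0.          1.        ]] ['color', 'vfov', 'cx', 'cy', 'cam_to_world']
base []
wide_pocket [(0.7, [287.2, 210.5]), (0.49, [480.2, 218.1])]
narrow_pocket [(0.96, [322.7, 199.1]), (0.17, [397.4, 162.5])]
pin_top [(0.93, [305.7, 203.5])]
wide_socket_center [(0.68, [201.5, 196.9]), (0.52, [247.3, 221.6]), (0.42, [223.7, 208.3])]
narrow_socket_center [(0.41, [223.9, 237.9])]
cover_grip [(0.79, [395.7, 163.1]), (0.24, [322.6, 199.7])]
deep_socket_center [(0.56, [480.4, 216.6]), (0.54, [175.5, 220.2]), (0.31, [290.4, 208.8])]
top 53.968162604621575 314.3395925599235 200.2477606600311 [[ 0.02727703  0.99737617 -0.06705777  0.4379718 ]
 [-0.9992978   0.02893045  0.02381022  0.02022988]
 [ 0.02568775  0.06636121  0.99746495  1.3070183 ]
 [ 0.          0.          0.          1.        ]] ['color', 'vfov', 'cx', 'cy', 'cam_to_world']
base [(0.9, [321.7, 198.3])]
wide_pocket [(0.57, [337.2, 194.8])]
narrow_pocket [(0.74, [224.4, 231.5]), (0.61, [307.6, 201.2])]
pin_top [(0.71, [323.9, 193.6])]
wide_socket_center [(0.64, [366.2, 208.2]), (0.62, [322.0, 193.0]), (0.47, [396.7, 241.4]), (0.4, [380.0, 223.8])]
narrow_socket_center [(0.45, [380.9, 192.9])]
cover_grip [(0.97, [224.3, 233.5]), (0.28, [226.7, 230.6])]
deep_socket_center [(0.41, [419.0, 218.1])]
```

View pics/scene0.png

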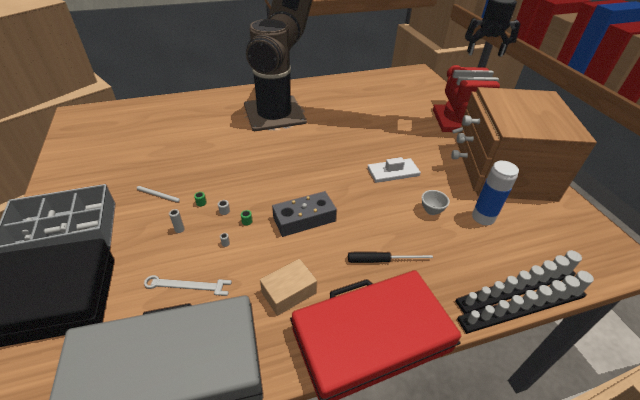

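View pics/top0.png

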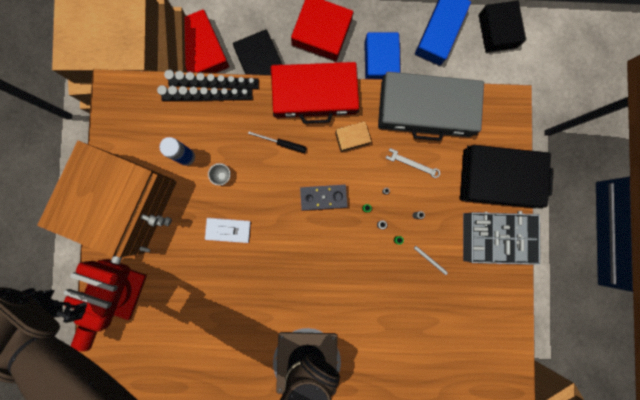

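Run:
```python
import cv2,numpy as np
a=cv2.imread('pics/top0.png')[150:270,290:450]; b=cv2.imread('pics/scene0.png')[170:270,150:350]
cv2.imwrite('pics/crops0.png',np.vstack([cv2.resize(a[:, :],(400,300),interpolation=3) if 0 else cv2.resize(a,(480,360),interpolation=3)]))
cv2.imwrite('pics/crops1.png',cv2.resize(b,(800,400),interpolation=3))
```

```text
(no output)
```

View pics/crops0.png

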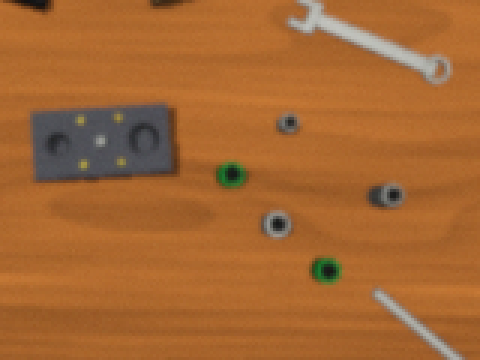

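View pics/crops1.png

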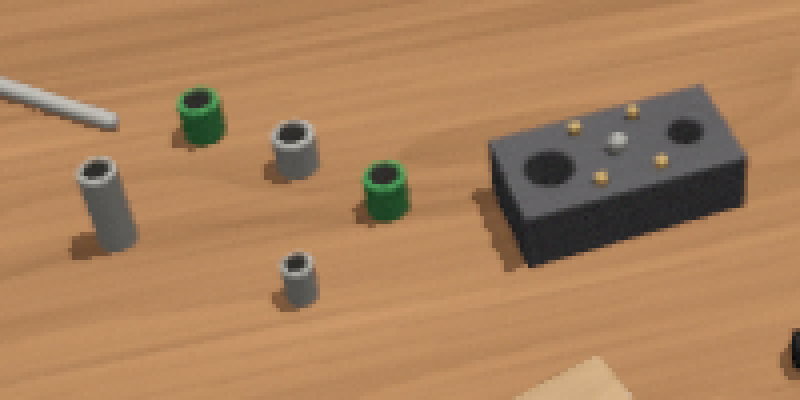

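Candidates for the wide socket in the top picture:
- Plain steel short and wide, (382,225): my choice.
- Green look-alikes, (367,208) and (399,240).
- Small steel, (386,191): the narrow socket.
- Tall steel, (419,215): the deep socket.

The close crop confirms (382,225) is plain steel, short and wide. The carrier's wide pocket is on its right, at about (338,196). Next I measure.

```bash
cat > h.py <<'E'
import numpy as np,cv2
from scipy.optimize import least_squares
from scipy.spatial import ConvexHull
from scipy.spatial.transform import Rotation as R
def proj(r,P):
    T=np.linalg.inv(r['cam_to_world']);P=np.atleast_2d(P);p=P@T[:3,:3].T+T[:3,3]
    f=200/np.tan(np.radians(r['vfov'])/2)
    return np.c_[r['cx']+f*p[:,0]/-p[:,2], r['cy']+f*-p[:,1]/-p[:,2]]
def ray(r,uv,z):
    f=200/np.tan(np.radians(r['vfov'])/2)
    d=np.array([(uv[0]-r['cx'])/f,-(uv[1]-r['cy'])/f,-1]);C=r['cam_to_world'];d=C[:3,:3]@d;o=C[:3,3]
    return o+d*(z-o[2])/d[2]
def hullcent(r,P):
    q=proj(r,P);h=q[ConvexHull(q).vertices].astype(np.float32).reshape(-1,1,2)
    m=cv2.moments(h);return np.array([m['m10'],m['m01']])/m['m00'],m['m00']
def cyl(x,y,z0,z1,d):
    a=np.linspace(0,2*np.pi,40,endpoint=False)
    return np.vstack([np.c_[x+d/2*np.cos(a),y+d/2*np.sin(a),0*a+z] for z in(z0,z1)])
def blob(w,uv,rad):
    # weighted centroid of w near uv
    v,u=np.mgrid[:400,:640];m=w*((u-uv[0])**2+(v-uv[1])**2<rad**2)
    return np.array([(m*u).sum(),(m*v).sum()])/m.sum(),m.sum()
E
python3 - <<'E'
from plant import *; from h import *
for n in('scene','top'):
    r=read_camera(n); c=r['color'].astype(float); np.save(f'{n}.npy',r,allow_pickle=True)
    for t in['base','wide_socket_center','narrow_socket_center','deep_socket_center','cover_grip']:
        print(n,t,[(round(d['p'],2),[round(float(x),1) for x in d['location']],int(d['pixels'].sum())) for d in trace(t,n)])
    bnds=(345,395,180,235) if n=='top' else (205,260,190,250)
    # saturation picture print around wide socket
    u,v=(382,225) if n=='top' else (224,208)
    sat=1-c.min(2)/np.maximum(c.max(2),1)
    print((sat[v-9:v+10,u-9:u+10]*100).astype(int)); print(c.max(2)[v-9:v+10,u-9:u+10].astype(int))
E
```

```text
scene base [(0.88, [303.5, 213.2], 2002)]
scene wide_socket_center [(0.68, [222.9, 206.2], 143), (0.53, [247.5, 221.4], 136), (0.48, [200.5, 197.6], 137)]
scene narrow_socket_center []
scene deep_socket_center [(0.67, [176.4, 222.9], 203)]
scene cover_grip [(0.75, [394.8, 168.7], 863), (0.72, [304.9, 213.1], 1903), (0.46, [175.7, 220.9], 199)]
[[50 48 48 50 48 49 49 46 38 41 49 48 49 50 49 49 48 48 49]
 [49 49 48 48 42 27 26 19 17 14 12 15 40 49 48 48 49 49 48]
 [48 48 48 41 25 15 24  6  7  7  7  7 12 36 48 49 48 48 49]
 [48 48 43 25  9  9 12  8 12 10 10  5 10 29 48 48 48 48 48]
 [48 48 34  7  5 10 10  8  6 12  8  7  5 18 48 49 50 50 50]
 [47 48 33  4  5  8 12 11  6  6  6  6  4 18 46 47 48 48 48]
 [49 48 39  5  5  4  8  7  7  6  5  4  5 18 42 48 48 49 49]
 [48 49 47 24  5  4  4  5  5  4  4  5  5 19 41 48 48 48 48]
 [50 49 48 34  6  6  5  5  5  5  4  5  7 16 38 48 49 49 48]
 [49 48 47 40  4  8  4  4  4  4  4  7  7  8 32 49 50 50 49]
 [48 50 49 47  4  6  6  7  6  5  5  7  7  6 31 48 48 48 48]
 [50 50 53 47 15  6  7  4  4  4  7  5  6  6 27 48 50 49 48]
 [51 52 53 50 26  7  6  6  7  4  3
[... 4208 characters left out ...]
 123  80  53  64  94 124 129 127 154 160 162
  161]
 [171 170 168 155 128 114 132 142 126 115 118 126 136 124 134 152 161 160
  161]
 [172 173 171 168 157 140 134 147 156 155 153 143 141 138 154 164 161 162
  163]
 [173 172 172 171 170 162 164 156 159 153 146 146 156 162 166 164 164 162
  163]
 [174 173 173 172 174 172 168 169 166 162 160 160 166 166 166 167 167 166
  165]
 [171 175 172 173 173 170 172 171 170 171 170 170 169 171 168 166 168 165
  167]
 [171 171 173 173 172 170 169 168 169 170 168 169 171 172 169 169 168 170
  165]
 [176 173 177 176 176 173 169 177 174 175 173 173 172 172 173 171 171 173
  173]
 [180 182 180 182 180 182 181 180 179 179 177 179 180 176 176 176 174 177
  175]]
```

```bash
cat >> h.py <<'E'
def load(n): return np.load(f'{n}.npy',allow_pickle=True).item()
def sat(r):
    c=r['color'].astype(float);return 1-c.min(2)/np.maximum(c.max(2),1)
def wmask(r,n):
    hi,lo=(0.47,0.06) if n=='scene' else (0.71,0.06)
    return np.clip((hi-sat(r))/(hi-lo),0,1)
def boxp(x,y,yaw,dx,dy,z0,z1):
    P=np.array([[sx*dx/2,sy*dy/2,z] for sx in(-1,1) for sy in(-1,1) for z in(z0,z1)])
    P[:,:2]=P[:,:2]@np.array([[np.cos(yaw),np.sin(yaw)],[-np.sin(yaw),np.cos(yaw)]]);return P+[x,y,0]
def loc(x,y,yaw,P):
    P=np.array(P,float).reshape(-1,3).copy();P[:,:2]=P[:,:2]@np.array([[np.cos(yaw),np.sin(yaw)],[-np.sin(yaw),np.cos(yaw)]]);return P+[x,y,0]
E
python3 - <<'E'
from h import *
rs={n:load(n) for n in('scene','top')}
px={'wide':dict(scene=(223,207),top=(382,225)),'narrow':dict(scene=(225,240),top=(386,191)),'deep':dict(scene=(177,222),top=(418,215))}
dim={'wide':(.028,.032),'narrow':(.020,.032),'deep':(.024,.064)}
for k in px:
    d,h=dim[k];obs={}
    for n,r in rs.items():
        w=wmask(r,n);uv=px[k][n]
        for _ in range(3): uv,A=blob(w,uv,12 if k!='deep' else 17)
        obs[n]=uv
        s=least_squares(lambda p:hullcent(r,cyl(*p,0,h,d))[0]-uv,ray(r,uv,h/2)[:2])
        print(k,n,uv.round(2),'area',A.round(1),hullcent(r,cyl(*s.x,0,h,d))[1],'xy',s.x.round(4))
    s=least_squares(lambda p:np.r_[tuple(hullcent(rs[n],cyl(*p,0,h,d))[0]-obs[n] for n in rs)],s.x); print('  both',s.x.round(4))
# studs
for n,r in rs.items():
    c=r['color'].astype(float);y=np.clip((np.minimum(c[...,0],c[...,1])-c[...,2])-25,0,None)
    x0,y0,x1,y1=(275,196,335,232) if n=='scene' else (303,184,347,210)
    sub=np.zeros((400,640));
    ks=[]
    m=np.zeros((400,640),np.uint8);m[y0:y1,x0:x1]=(y[y0:y1,x0:x1]>25)
    nn,l,st,ce=cv2.connectedComponentsWithStats(m)
    for i in range(1,nn):
        if st[i,4]>=1:ks.append((st[i,4],ce[i].round(1).tolist(),blob(y,ce[i],3.5)[0].round(2).tolist()))
    print(n,ks)
E
```

```text
wide scene [223.34 206.84] area 135.6 161.1388416729169 xy [ 0.4538 -0.2334]
wide top [381.79 224.39] area 69.5 72.58936508302577 xy [ 0.4515 -0.2348]
  both [ 0.4524 -0.234 ]
narrow scene [224.34 239.28] area 94.8 118.00238746590912 xy [ 0.566  -0.2447]
narrow top [385.62 190.58] area 32.9 41.361826094798744 xy [ 0.5636 -0.2459]
  both [ 0.5649 -0.2451]
deep scene [176.27 220.57] area 216.3 251.64472088287584 xy [ 0.4887 -0.3494]
deep top [418.62 214.76] area 68.7 83.97982897912152 xy [ 0.486  -0.3516]
  both [ 0.4876 -0.3505]
scene [(np.int32(3), [307.7, 197.3], [307.55, 196.46]), (np.int32(3), [293.3, 201.3], [293.2, 200.66]), (np.int32(4), [315.0, 209.5], [314.93, 209.73]), (np.int32(4), [299.5, 213.5], [299.88, 213.85])]
top [(np.int32(30), [312.1, 184.2], [311.92, 183.25]), (np.int32(1), [346.0, 184.0], [346.65, 183.11]), (np.int32(4), [316.5, 189.5], [316.49, 189.64]), (np.int32(3), [328.7, 188.7], [328.93, 188.76]), (np.int32(2), [330.0, 203.5], [330.03, 203.59]), (np.int32(4), [317.5, 204.5], [317.42, 204.4]), (np.int32(1), [335.0, 209.0], [335.13, 210.34])]
```

```bash
cat > m.py <<'E'
from h import *
rs={n:load(n) for n in('scene','top')}
st={}
for n,l in (('scene',[(307.6,197),(293.2,201),(314.9,209.6),(299.8,213.8)]),('top',[(316.5,189.6),(328.9,188.8),(330,203.6),(317.4,204.4)])):
    r=rs[n];c=r['color'].astype(float);y=np.clip((np.minimum(c[...,0],c[...,1])-c[...,2])-20,0,None)
    st[n]=[blob(y,p,2.9)[0] for p in l]
L=[(sx*.024,sy*.02) for sx in(1,-1) for sy in(1,-1)]
def pred(p,r):
    out=[]
    for a in L:
        c=loc(*p,[[a[0],a[1],0]])[0]; out.append(hullcent(r,cyl(c[0],c[1],.045,.051,.008))[0])
    return np.array(out)
from scipy.optimize import linear_sum_assignment as lsa
def res(p,ns):
    o=[]
    for n in ns:
        q=pred(p,rs[n]);D=np.linalg.norm(q[:,None]-np.array(st[n])[None],axis=2);i,j=lsa(D);o.append((q[i]-np.array(st[n])[j]).ravel())
    return np.concatenate(o)
for ns in(['scene'],['top'],['scene','top']):
    s=least_squares(res,[.55,0,.05],args=(ns,)); print('studs',ns,s.x.round(4),res(s.x,ns).round(2))
    print('  wide pocket',loc(*s.x,[[0,-.046,.045]])[0].round(4),'narrow',loc(*s.x,[[0,.046,.045]])[0].round(4))
# pin/base silhouette
for n,uv in(('scene',(304,213)),('top',(324,197))):
    r=rs[n];w=(sat(r)<(.3 if n=='scene' else .4)).astype(np.uint8);nn,l,S,C=cv2.connectedComponentsWithStats(w)
    i=l[int(uv[1]),int(uv[0])];m=(l==i).astype(np.uint8);m=cv2.morphologyEx(m,cv2.MORPH_CLOSE,np.ones((5,5)))
    M=cv2.moments(m,True);uvm=np.array([M['m10'],M['m01']])/M['m00']
    s2=least_squares(lambda p:hullcent(r,boxp(*p,s.x[2],.074,.148,0,.045))[0]-uvm,s.x[:2]);print(n,'sil base',s2.x.round(4),M['m00'],hullcent(r,boxp(*s.x,.074,.148,0,.045))[1])
# cover
for n,uv in(('scene',(394,169)),('top',(215,232))):
    r=rs[n];w=(sat(r)<(.27 if n=='scene' else .4)).astype(np.uint8);nn,l,S,C=cv2.connectedComponentsWithStats(w)
    v,u=np.nonzero(l); k=np.argmin((u-uv[0])**2+(v-uv[1])**2);i=l[v[k],u[k]]
    m=(l==i).astype(np.uint8);cn=max(cv2.findContours(m,0,2)[0],key=cv2.contourArea);print(n,'cover area',m.sum(),cv2.minAreaRect(cn))
    def sil(p,S=8):
        im=np.zeros((400*S//1,640*S),np.uint8) if 0 else None
        x0,y0=int(uv[0])-60,int(uv[1])-50;im=np.zeros((100*S,120*S),np.uint8)
        for B in(boxp(*p,.07,.14,0,.014),boxp(*p,.024,.05,.014,.044)):
            q=(proj(r,B)-[x0-.5,y0-.5])*S; cv2.fillConvexPoly(im,cv2.convexHull(q.astype(np.int32)),255)
        return cv2.resize(im,(120,100),interpolation=cv2.INTER_AREA)/255.
    x0,y0=int(uv[0])-60,int(uv[1])-50; tgt=m[y0:y0+100,x0:x0+120].astype(float)
    tgt=cv2.GaussianBlur(tgt,(0,0),.7)
    f=lambda p:(cv2.GaussianBlur(sil([p[0]/100,p[1]/100,p[2]/10]),(0,0),.7)-tgt).ravel()
    from scipy.optimize import minimize
    best=None
    for yaw in(-.1,0,.1):
        g=ray(r,uv,.01);o=minimize(lambda p:(f(p)**2).sum(),[g[0]*100,g[1]*100,yaw*10],method='Nelder-Mead',options=dict(initial_simplex=np.array([[g[0]*100,g[1]*100,yaw*10]]*4)+np.vstack([np.zeros(3),np.eye(3)])))
        if best is None or o.fun<best.fun:best=o
    print(n,'cover',best.x/[100,100,10],best.fun,sil(best.x/[100,100,10]).sum())
E
python3 m.py
```

```text
studs ['scene'] [ 0.5367 -0.038   0.0975] [-0.12 -0.13 -0.06 -0.09  0.18  0.33 -0.02 -0.01]
  wide pocket [ 0.5412 -0.0838  0.045 ] narrow [0.5323 0.0078 0.045 ]
studs ['top'] [ 0.5352 -0.038   0.0767] [ 0.18 -0.21  0.07  0.12 -0.04 -0.09 -0.24  0.16]
  wide pocket [ 0.5387 -0.0839  0.045 ] narrow [0.5317 0.0079 0.045 ]
studs ['scene', 'top'] [ 0.5358 -0.0378  0.1024] [-0.14 -0.44 -0.04 -0.35  0.09  0.07 -0.08 -0.23 -0.05 -0.22 -0.18 -0.21
  0.11 -0.12 -0.11 -0.19]
  wide pocket [ 0.5405 -0.0836  0.045 ] narrow [0.5311 0.0079 0.045 ]
scene sil base [ 0.5376 -0.038 ] 1907.0 1970.999082902912
top sil base [ 0.5353 -0.0378] 1048.0 1075.309151151916
scene cover area 923 ((393.6878356933594, 168.52297973632812), (21.31488609313965, 50.89578628540039), 81.02737426757812)
scene cover [ 0.42170936  0.2716066  -0.04245732] 3.6732523974579268 935.9254901960784
top cover area 1015 ((227.20944213867188, 229.9229278564453), (44.729305267333984, 22.78941535949707), 4.236394882202148)
top cover [ 0.41959395  0.27212264 -0.0496863 ] 16.612961689350595 950.7764705882353
```

```bash
cat > p.py <<'E'
# usage: p.py x y z jawangle_deg [speed_cm]   -> how far to go per row, in tool axes
import sys,numpy as np
from plant import *
from scipy.spatial.transform import Rotation as R
s=get_state();p=np.array(s['eef_pos']);Q=R.from_quat(s['tcp_rot']);
M=Q.as_matrix();print('t',round(s['time'],2),'p',p.round(4),'jaw',np.degrees(np.arctan2(M[1,1],M[0,1])).round(2),'tilt',M[:2,2].round(4),'open',round(s['opening'],3),'F',np.round(s['contact_force'],1),'q',np.round(s['qpos'],2))
if len(sys.argv)>4:
    t=np.array([float(a) for a in sys.argv[1:4]]);j=np.radians(float(sys.argv[4]));v=float(sys.argv[5]) if len(sys.argv)>5 else 4.5
    y=np.array([np.cos(j),np.sin(j),0]);z=np.array([0,0,-1.]);W=np.c_[np.cross(y,z),y,z]
    while 1:
        d=t-p;rv=(Q.inv()*R.from_matrix(W)).as_rotvec()
        if np.linalg.norm(d)<3e-4 and np.linalg.norm(rv)<.003:break
        st=d*min(1,v/100/max(np.linalg.norm(d),1e-9));rr=rv*min(1,np.radians(8)/max(np.linalg.norm(rv),1e-9))
        print((Q.inv().apply(st)*100).round(2).tolist(),np.degrees(rr).round(1).tolist());p=p+st;Q=Q*R.from_rotvec(rr)
E
python3 p.py .5 0.1 .2 5.5
python3 - <<'E'
from h import *
from scipy.optimize import minimize
# base yaw by silhouette
for n,uv in(('scene',(304,213)),('top',(324,197))):
    r=load(n);w=(sat(r)<(.3 if n=='scene' else .4)).astype(np.uint8);nn,l,S,C=cv2.connectedComponentsWithStats(w)
    m=(l==l[uv[1],uv[0]]).astype(np.uint8);m=cv2.morphologyEx(m,cv2.MORPH_CLOSE,np.ones((5,5)))
    x0,y0=uv[0]-60,uv[1]-50;t=cv2.GaussianBlur(m[y0:y0+100,x0:x0+120].astype(float),(0,0),.7)
    def f(p):
        im=np.zeros((800,960),np.uint8);q=(proj(r,boxp(p[0]/100,p[1]/100,p[2]/10,.074,.148,0,.045))-[x0-.5,y0-.5])*8
        cv2.fillConvexPoly(im,cv2.convexHull(q.astype(np.int32)),255);a=cv2.GaussianBlur(cv2.resize(im,(120,100),interpolation=cv2.INTER_AREA)/255.,(0,0),.7);return((a-t)**2).sum()
    g=np.array([53.6,-3.8,.9]);o=minimize(f,g,method='Nelder-Mead',options=dict(initial_simplex=g+.5*np.vstack([np.zeros(3),np.eye(3)])));print(n,o.x,o.fun)
E
```

```text
t 1.5 p [0.2313 0.6341 0.2104] jaw 69.96 tilt [-0. -0.] open 1.0 F [-0.4 -0.6 -0.2] q [ 1.07  0.29  1.58  0.    1.28 -0.15]
[-3.28, -3.08, 0.08] [-0.0, -0.0, 8.0]
[-3.67, -2.6, 0.08] [-0.0, -0.0, 8.0]
[-4.0, -2.06, 0.08] [-0.0, -0.0, 8.0]
[-4.25, -1.48, 0.08] [-0.0, -0.0, 8.0]
[-4.41, -0.88, 0.08] [-0.0, -0.0, 8.0]
[-4.49, -0.26, 0.08] [-0.0, -0.0, 8.0]
[-4.48, 0.37, 0.08] [-0.0, -0.0, 8.0]
[-4.39, 0.99, 0.08] [-0.0, -0.0, 8.0]
[-4.21, 1.59, 0.08] [-0.0, -0.0, 0.5]
[-4.19, 1.63, 0.08] [0.0, 0.0, 0.0]
[-4.19, 1.63, 0.08] [-0.0, -0.0, 0.0]
[-4.19, 1.63, 0.08] [-0.0, 0.0, 0.0]
[-4.19, 1.63, 0.08] [-0.0, -0.0, 0.0]
[-1.21, 0.47, 0.02] [0.0, 0.0, 0.0]
scene [53.72369186 -3.80342062  1.04565338] 15.3894501726983
top [53.48420017 -3.87286062  0.90017577] 6.897983788433367
```

```bash
python3 -m crank '[[-1,-3.3,-3.1,0,0,0,8],[-1,-3.7,-2.6,0,0,0,8],[-1,-4,-2.1,0,0,0,8],[-1,-4.2,-1.5,0,0,0,8],[-1,-4.4,-0.9,0,0,0,8]]' 40; python3 -m crank '[[-1,-4.5,-0.3,0,0,0,8],[-1,-4.5,0.4,0,0,0,8],[-1,-4.4,1,0,0,0,8],[-1,-4.2,1.6,0,0,0,0.6],[-1,-4.2,1.6,0,0,0,0]]'
python3 p.py .4525 -.234 .1 5.4
```

```text
time: 2.0
eef_pos: [0.3323, 0.4311, 0.2106]
tcp_rot: [0.503, 0.865, 0.0, 0.0]
contact_force: [0.6, -0.1, 0.9]
opening: 1.001
time: 2.5
eef_pos: [0.4333, 0.2295, 0.2109]
tcp_rot: [0.673, 0.739, 0.001, 0.0]
contact_force: [0.3, -0.2, 0.4]
opening: 1.002
t 2.5 p [0.4333 0.2295 0.2109] jaw 5.35 tilt [0.0011 0.0003] open 1.002 F [ 0.3 -0.2  0.4] q [ 0.28 -0.13  2.02  0.    1.25  0.19]
[-4.37, -0.23, 1.04] [0.1, -0.0, -0.0]
[-4.37, -0.23, 1.05] [0.0, 0.0, -0.0]
[-4.37, -0.23, 1.05] [-0.0, -0.0, 0.0]
[-4.37, -0.23, 1.05] [0.0, 0.0, 0.0]
[-4.37, -0.23, 1.05] [0.0, 0.0, 0.0]
[-4.37, -0.23, 1.05] [0.0, 0.0, 0.0]
[-4.37, -0.23, 1.05] [0.0, 0.0, 0.0]
[-4.37, -0.23, 1.05] [0.0, 0.0, 0.0]
[-4.37, -0.23, 1.05] [0.0, 0.0, 0.0]
[-4.37, -0.23, 1.05] [0.0, 0.0, 0.0]
[-2.62, -0.14, 0.63] [0.0, 0.0, 0.0]
```

```bash
python3 -m crank '[[-1,-4.4,-0.2,1,0,0,0],[-1,-4.4,-0.2,1,0,0,0],[-1,-4.4,-0.2,1,0,0,0],[-1,-4.4,-0.2,1,0,0,0],[-1,-4.4,-0.2,1,0,0,0]]'; python3 -m crank '[[-1,-4.4,-0.3,1,0,0,0],[-1,-4.4,-0.3,1,0,0,0],[-1,-4.4,-0.3,1,0,0,0],[-1,-4.4,-0.3,1,0,0,0],[-1,-4.4,-0.2,1,0,0,0]]'
python3 -m crank '[[-1,-2.3,0,0,0,0,0],[-0.4,0,0,0,0,0,0],[-0.4,0,0,0,0,0,0]]'
python3 p.py .4525 -.234 .03 5.4
python3 - <<'E'
from plant import *; from h import *
for n,(x0,y0) in(('scene',(170,140)),('top',(330,170))):
    r=read_camera(n);np.save(n+'.npy',r,allow_pickle=True);cv2.imwrite(f'pics/a_{n}.png',cv2.resize(r['color'][y0:y0+100,x0:x0+120,::-1],(720,600),interpolation=3))
E
```

```text
time: 3.0
eef_pos: [0.4432, 0.0095, 0.1605]
tcp_rot: [0.673, 0.739, 0.0, 0.001]
contact_force: [1.2, 0.8, -0.1]
opening: 1.0
time: 3.5
eef_pos: [0.4497, -0.2112, 0.1104]
tcp_rot: [0.673, 0.739, 0.0, 0.0]
contact_force: [0.1, 0.6, 0.8]
opening: 0.998
time: 3.8
eef_pos: [0.4519, -0.2321, 0.1104]
tcp_rot: [0.674, 0.739, 0.0, -0.0]
contact_force: [-0.1, -0.5, -0.2]
opening: 0.708
t 3.8 p [ 0.4519 -0.2321  0.1104] jaw 5.29 tilt [-0.0002  0.0006] open 0.708 F [-0.1 -0.5 -0.2] q [-0.67  0.03  2.07  0.    1.05 -0.77]
[-0.11, 0.03, 4.5] [-0.0, -0.0, -0.1]
[-0.09, 0.02, 3.54] [0.0, 0.0, -0.0]
```

View pics/a_scene.png

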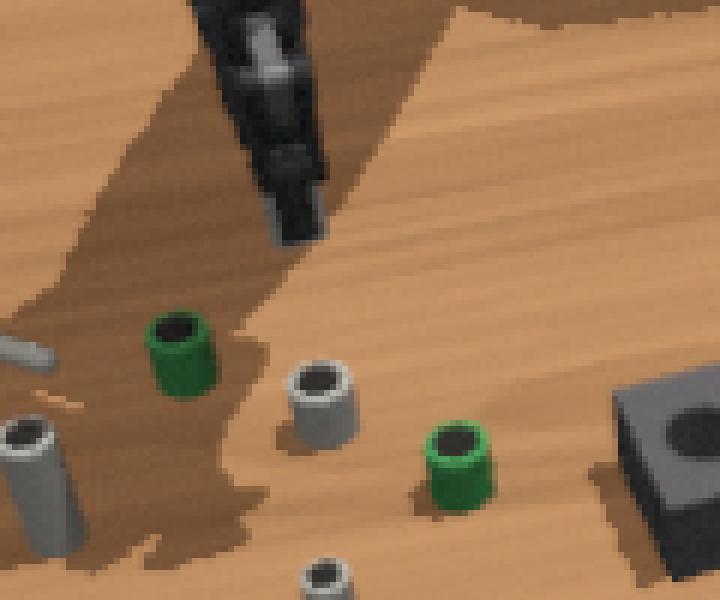

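View pics/a_top.png

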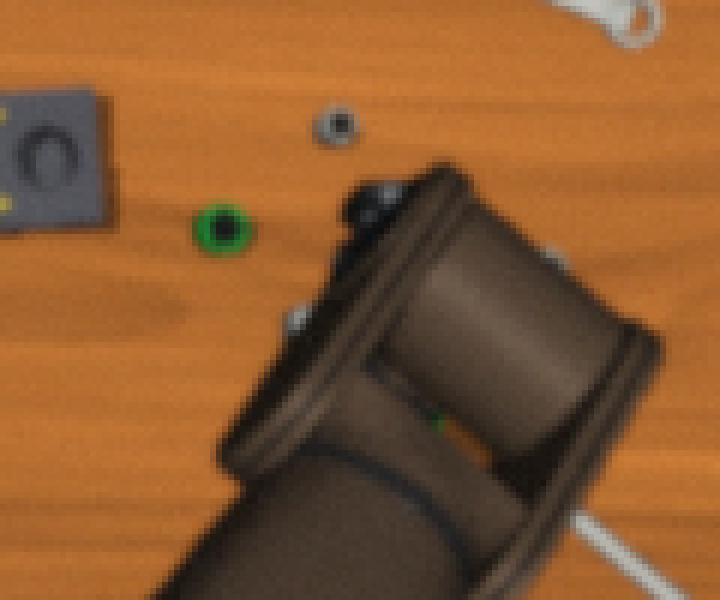

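Run:
```python
from h import *
r=load('scene')
R_=[np.cos(.094),np.sin(.094)];c=np.array([.4519,-.2321])
for off in(.03,.037,.045):
  for z in(.093,.1):
    for w in(-.011,.011):
        x=c[0]+off*R_[0]-w*R_[1];y=c[1]+off*R_[1]+w*R_[0];print(off,z,w,((proj(r,[x,y,z])[0]-[170,140]+.5)*6).round(1))
```

```text
0.03 0.093 -0.011 [287.4 320.4]
0.03 0.093 0.011 [341.5 307.3]
0.03 0.1 -0.011 [284.7 307.5]
0.03 0.1 0.011 [339.1 294.4]
0.037 0.093 -0.011 [291.  331.4]
0.037 0.093 0.011 [345.4 318.1]
0.037 0.1 -0.011 [288.3 318.6]
0.037 0.1 0.011 [343.  305.3]
0.045 0.093 -0.011 [295.1 344.1]
0.045 0.093 0.011 [349.8 330.7]
0.045 0.1 -0.011 [292.4 331.3]
0.045 0.1 0.011 [347.4 317.9]
```

Run:
```python
from h import *
r=load('top')
for z in(.1,.15): print(z,ray(r,(330+368/6-.5,170+207/6-.5),z).round(4), ray(r,(330+298/6-.5,170+320/6-.5),z).round(4),proj(r,[.4519,-.2321,z]))
s=load('scene')
for z in(.093,.1,.13): print(z,ray(s,(170+300/6-.5,140+240/6-.5),z).round(4))
cv2.imwrite('pics/a2.png',cv2.resize(s['color'][60:190,150:310,::-1],(800,650)[:2] if 0 else (738,600),interpolation=3))
```

```text
0.1 [ 0.5144 -0.2456  0.1   ] [ 0.4552 -0.2103  0.1   ] [[386.19852152 224.09213689]]
0.15 [ 0.5112 -0.2346  0.15  ] [ 0.4545 -0.2007  0.15  ] [[389.71983015 223.99385274]]
0.093 [ 0.434  -0.2296  0.093 ]
0.1 [ 0.4425 -0.2296  0.1   ]
0.13 [ 0.479  -0.2292  0.13  ]
```

View pics/a2.png

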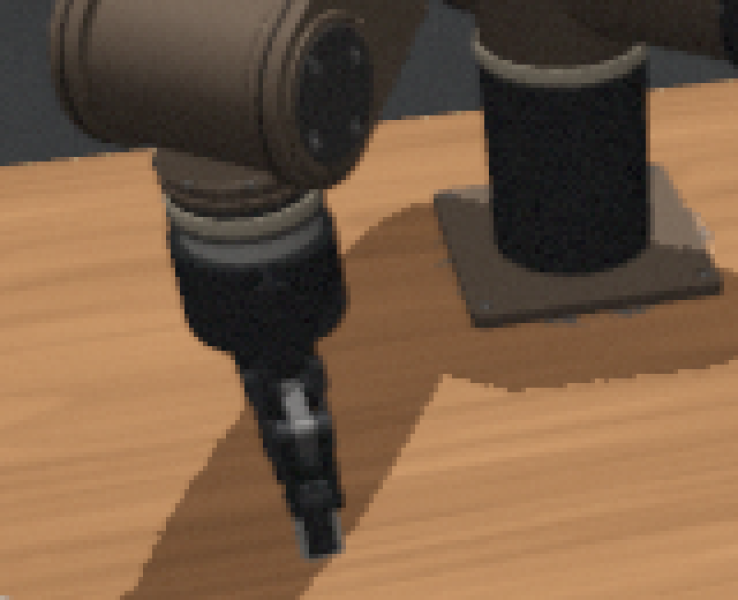

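Run:
```python
from h import *
s=load('scene')
y=np.array([.343,.939,0])
for z in(.19,.20,.21,.23,.25):print(z,[proj(s,np.array([.231,.634,z])+k*y)[0].round(1) for k in(-.05,0,.05)])
im=cv2.imread('pics/scene0.png');cv2.imwrite('pics/a3.png',cv2.resize(im[0:80,440:560],(720,480),interpolation=3))
```

```text
0.19 [array([463.3,  69.9]), array([478.9,  70.6]), array([494.6,  71.3])]
0.2 [array([464.2,  67. ]), array([479.9,  67.6]), array([495.6,  68.3])]
0.21 [array([465.1,  63.9]), array([480.9,  64.6]), array([496.7,  65.3])]
0.23 [array([466.9,  57.8]), array([482.9,  58.5]), array([498.9,  59.2])]
0.25 [array([468.8,  51.5]), array([485. ,  52.2]), array([501.2,  52.9])]
```

View pics/a3.png

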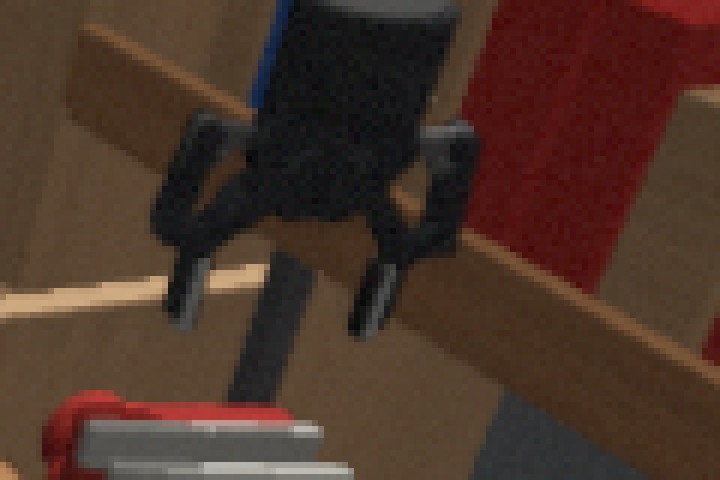

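Run:
```python
from plant import *
from h import *
import plant; print([k for k in dir(plant) if not k.startswith('__')])
s=load('scene');t=load('top')
print(place_of('spray_can','scene')[:1],place_of('spray_can','top')[:1])
for uv in((487,220),(486,217)):
    f=ray(s,uv,0);print(f,'top of can scene',proj(s,f+[0,0,.17]),'top cam',proj(t,f),proj(t,f+[0,0,.17]))
im=cv2.imread('pics/scene0.png');cv2.imwrite('pics/a4.png',cv2.resize(im[150:240,450:550],(600,540),interpolation=3))
im=cv2.imread('pics/top0.png');cv2.imwrite('pics/a5.png',cv2.resize(im[120:180,140:220],(640,480),interpolation=3))
print(get_state()['time'])
```

```text
['Unreachable', 'get_state', 'place_of', 'read_camera', 'sign_off', 'tip_extent', 'trace']
[{'location': [480.7, 217.7], 'p': 0.75}] [{'location': [187.1, 156.7], 'p': 0.55}]
[ 6.73135169e-01  4.24958292e-01 -1.11022302e-16] top of can scene [[511.0942987  169.83221026]] top cam [[184.91094134 152.41118318]] [[167.16792923 141.41127947]]
[0.66292874 0.42907391 0.        ] top of can scene [[509.74757531 166.89206797]] top cam [[183.51599242 155.40134455]] [[165.5532124  144.83885927]]
4.0
```

View pics/a4.png

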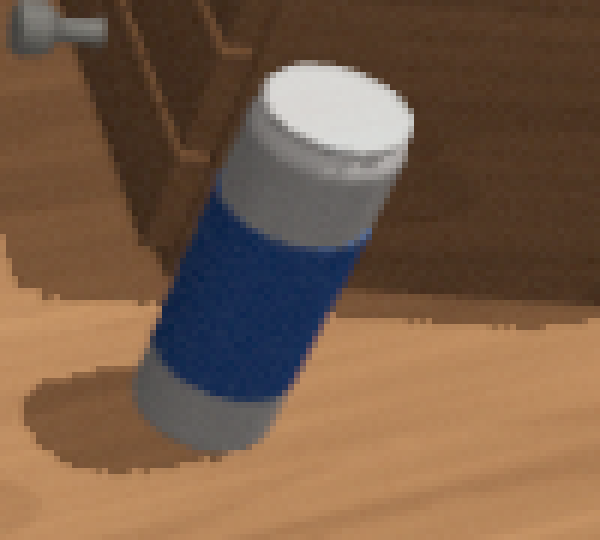

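View pics/a5.png

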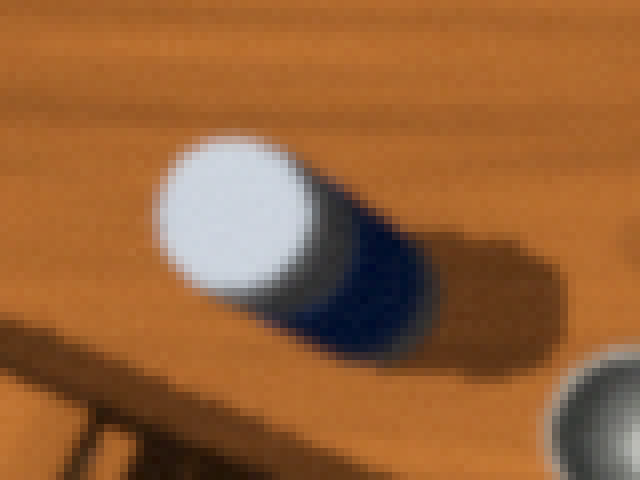

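The scene picture shows the fingertip at (220,180). That is about 35 mm higher than the reported TCP implies, and the same holds for the start picture. I'll descend in stages and check.

```bash
python3 -m crank '[[-0.4,-0.1,0,2.5,0,0,0],[-0.4,0,0,2.5,0,0,0],[-0.4,0,0,0,0,0,0]]'
python3 p.py .4525 -.234 .03 5.4
python3 - <<'E'
from plant import *; from h import *
for n,(x0,y0) in(('scene',(170,140)),):
    r=read_camera(n);np.save(n+'.npy',r,allow_pickle=True);cv2.imwrite(f'pics/b_{n}.png',cv2.resize(r['color'][y0:y0+100,x0:x0+120,::-1],(720,600),interpolation=3))
E
```

```text
time: 4.3
eef_pos: [0.4498, -0.2302, 0.0572]
tcp_rot: [0.673, 0.74, -0.0, -0.004]
contact_force: [-1.4, 0.5, -0.6]
opening: 0.7
t 4.3 p [ 0.4498 -0.2302  0.0572] jaw 5.44 tilt [-0.0057  0.0047] open 0.7 F [-1.4  0.5 -0.6] q [-0.67  0.1   2.1   0.    0.95 -0.77]
[-0.42, 0.25, 2.72] [-0.3, -0.3, 0.0]
```

View pics/b_scene.png

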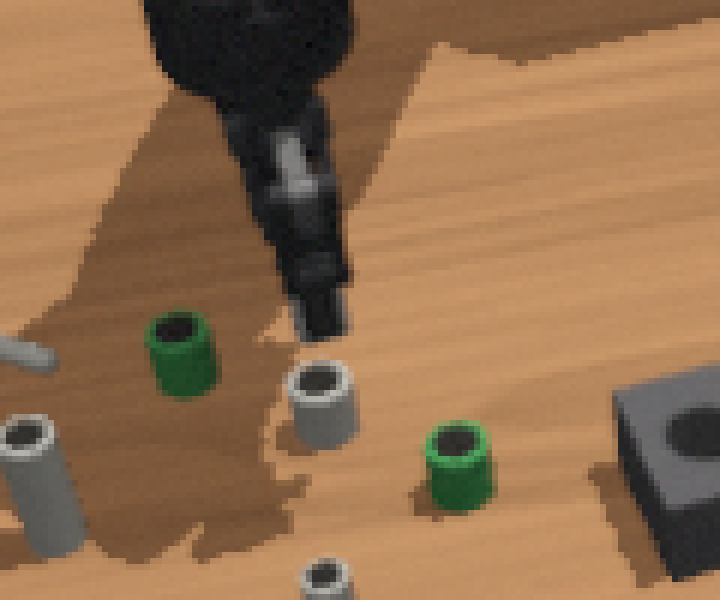

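```bash
python3 -m crank '[[-0.4,0,0,0,0,0,0]]'; python3 -m crank '[[-0.4,-0.1,0,1.5,0,0,0],[-0.4,0,0,1.5,0,0,0],[-0.4,0,0,0,0,0,0]]'
python3 p.py .4525 -.234 .03 5.4
python3 - <<'E'
from plant import *; from h import *
for n,(x0,y0) in(('scene',(170,140)),):
    r=read_camera(n);np.save(n+'.npy',r,allow_pickle=True);cv2.imwrite(f'pics/c_{n}.png',cv2.resize(r['color'][y0:y0+100,x0:x0+120,::-1],(720,600),interpolation=3))
E
```

```text
time: 4.45
eef_pos: [0.4528, -0.2329, 0.0615]
tcp_rot: [0.673, 0.74, 0.0, 0.001]
contact_force: [0.2, 0.1, 0.0]
opening: 0.7
time: 4.75
eef_pos: [0.4519, -0.2336, 0.0303]
tcp_rot: [0.673, 0.739, -0.0, -0.001]
contact_force: [0.3, -0.5, -0.3]
opening: 0.7
t 4.75 p [ 0.4519 -0.2336  0.0303] jaw 5.38 tilt [-0.001   0.0008] open 0.7 F [ 0.3 -0.5 -0.3] q [-0.68  0.15  2.1   0.    0.89 -0.77]
[-0.05, 0.06, 0.03] [-0.1, -0.0, -0.0]
```

View pics/c_scene.png

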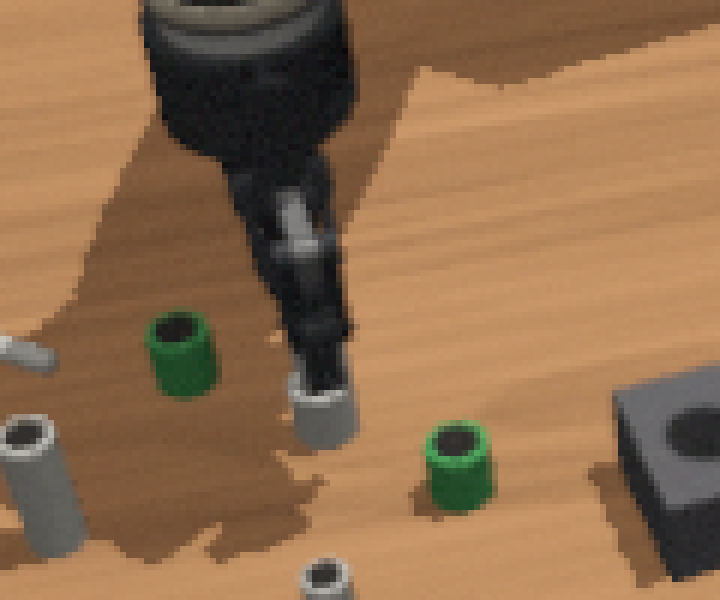

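```bash
python3 -m crank '[[-0.4,-0.1,0,1.2,0,0,0],[-0.4,0,0,1.0,0,0,0],[-0.4,0,0,0,0,0,0]]'
python3 p.py .4525 -.234 .03 5.4
python3 - <<'E'
from plant import *; from h import *
for n,(x0,y0) in(('scene',(170,140)),):
    r=read_camera(n);np.save(n+'.npy',r,allow_pickle=True);cv2.imwrite(f'pics/d_{n}.png',cv2.resize(r['color'][y0:y0+100,x0:x0+120,::-1],(720,600),interpolation=3))
E
```

```text
time: 5.1
eef_pos: [0.4513, -0.2343, 0.007]
tcp_rot: [0.673, 0.739, -0.0, -0.001]
contact_force: [-0.3, 0.3, -0.8]
opening: 0.703
t 5.1 p [ 0.4513 -0.2343  0.007 ] jaw 5.35 tilt [-0.0023  0.0018] open 0.703 F [-0.3  0.3 -0.8] q [-0.68  0.2   2.1  -0.    0.84 -0.77]
[0.02, 0.12, -2.3] [-0.1, -0.1, -0.0]
```

View pics/d_scene.png

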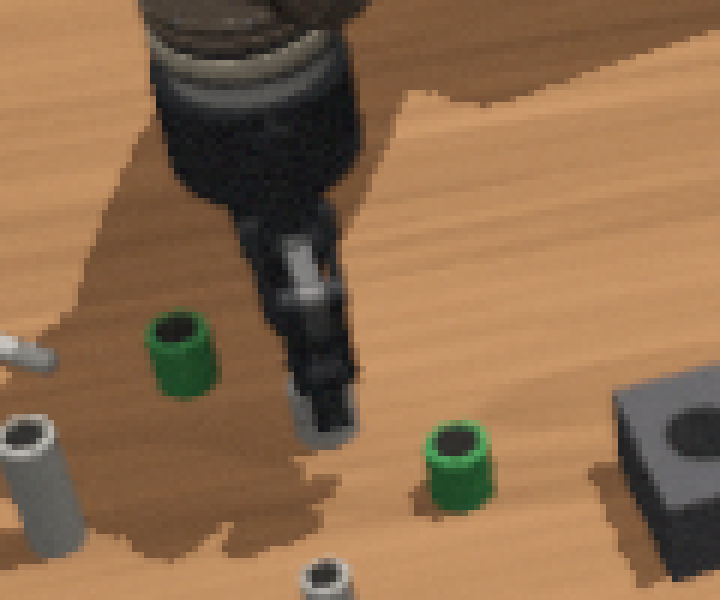

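```bash
python3 -m crank '[[-0.4,0,0.1,1.0,0,0,0],[-0.4,0,0,0.9,0,0,0],[-0.4,0,0,0,0,0,0]]'
python3 p.py .4525 -.234 .03 5.4
python3 - <<'E'
from plant import *; from h import *
for n,(x0,y0) in(('scene',(170,140)),):
    r=read_camera(n);np.save(n+'.npy',r,allow_pickle=True);cv2.imwrite(f'pics/e_{n}.png',cv2.resize(r['color'][y0:y0+100,x0:x0+120,::-1],(720,600),interpolation=3))
E
```

```text
time: 5.45
eef_pos: [0.4522, -0.2341, -0.0123]
tcp_rot: [0.673, 0.739, -0.0, -0.002]
contact_force: [-0.6, -0.5, -0.4]
opening: 0.697
t 5.45 p [ 0.4522 -0.2341 -0.0123] jaw 5.36 tilt [-0.0026  0.0021] open 0.697 F [-0.6 -0.5 -0.4] q [-0.68  0.24  2.11 -0.    0.8  -0.77]
[0.01, 0.02, -4.23] [-0.1, -0.1, -0.0]
```

View pics/e_scene.png

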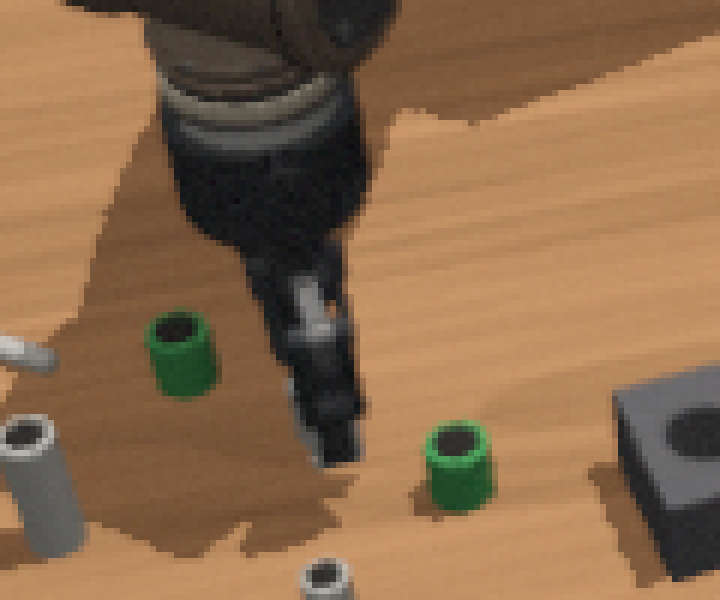

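```bash
python3 -m crank '[[1,0,0,0,0,0,0],[1,0,0,0,0,0,0],[1,0,0,0,0,0,0],[1,0,0,0,0,0,0],[1,0,0,0,0,0,0]]' 40;python3 -m crank '[[1,0,0,0,0,0,0],[1,0,0,0,0,0,0]]'; python3 -m crank '[[1,0,0,-1.5,0,0,0],[1,0,0,-3,0,0,0],[1,0,0,-3,0,0,0],[1,0,0,0,0,0,0]]'
python3 p.py .4525 -.234 .03 5.4
python3 - <<'E'
from plant import *; from h import *
for n,(x0,y0) in(('scene',(170,120)),):
    r=read_camera(n);np.save(n+'.npy',r,allow_pickle=True);cv2.imwrite(f'pics/f_{n}.png',cv2.resize(r['color'][y0:y0+100,x0:x0+120,::-1],(720,600),interpolation=3))
E
```

```text
time: 6.0
eef_pos: [0.4538, -0.2353, -0.01]
tcp_rot: [0.673, 0.739, 0.0, 0.001]
contact_force: [1.0, -0.1, 2.1]
opening: 0.308
time: 6.2
eef_pos: [0.4537, -0.2353, -0.0101]
tcp_rot: [0.673, 0.739, 0.0, 0.001]
contact_force: [-0.3, 1.3, 4.2]
opening: 0.31
time: 6.6
eef_pos: [0.4556, -0.2367, 0.0682]
tcp_rot: [0.673, 0.739, 0.0, 0.004]
contact_force: [0.1, -0.8, -0.1]
opening: 0.312
t 6.6 p [ 0.4556 -0.2367  0.0682] jaw 5.37 tilt [ 0.006  -0.0048] open 0.312 F [ 0.1 -0.8 -0.1] q [-0.68  0.1   2.08 -0.    0.96 -0.77]
[0.32, -0.3, 3.82] [0.3, 0.3, -0.0]
```

View pics/f_scene.png

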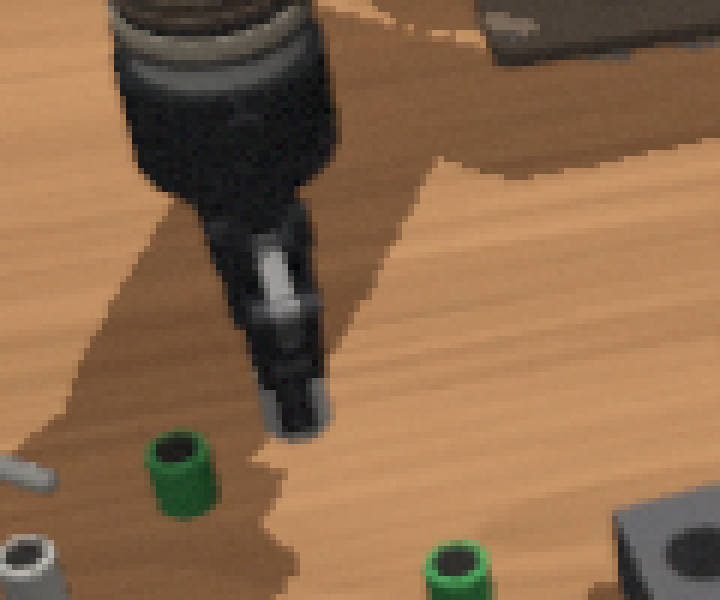

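```bash
python3 -m crank '[[1,0,0,0,0,0,0]]'; python3 p.py .5414 -.0853 .062 5.4
```

```text
time: 6.75
eef_pos: [0.4524, -0.2342, 0.0632]
tcp_rot: [0.673, 0.739, -0.0, -0.001]
contact_force: [-0.0, -0.0, -0.9]
opening: 0.311
t 6.75 p [ 0.4524 -0.2342  0.0632] jaw 5.36 tilt [-0.0018  0.0014] open 0.311 F [-0.  -0.  -0.9] q [-0.68  0.1   2.09 -0.    0.96 -0.77]
[3.63, 2.66, 0.03] [-0.1, -0.1, -0.0]
[3.63, 2.66, 0.03] [0.0, 0.0, 0.0]
[3.63, 2.66, 0.03] [-0.0, 0.0, 0.0]
[3.1, 2.28, 0.03] [0.0, 0.0, 0.0]
```

```bash
python3 -m crank '[[1,3,2.2,-0.2,0,0,0],[1,3.6,2.6,-0.2,0,0,0],[1,3.6,2.6,-0.2,0,0,0],[1,3.0,2.2,0,0,0,0],[1,0.8,0.5,0,0,0,0]]'; python3 -m crank '[[1,0,0,0,0,0,0],[1,0,0,0,0,0,0],[1,0,0,0,0,0,0]]';  python3 p.py .540 -.084 .062 5.4
python3 - <<'E'
from plant import *; from h import *
for n,(x0,y0) in(('scene',(230,140)),('top',(280,150))):
    r=read_camera(n);np.save(n+'.npy',r,allow_pickle=True);cv2.imwrite(f'pics/g_{n}.png',cv2.resize(r['color'][y0:y0+100,x0:x0+120,::-1],(720,600),interpolation=3))
E
```

```text
time: 7.25
eef_pos: [0.5405, -0.0828, 0.0682]
tcp_rot: [0.672, 0.741, -0.0, -0.002]
contact_force: [1.2, -0.0, -0.0]
opening: 0.31
time: 7.55
eef_pos: [0.5398, -0.0871, 0.0697]
tcp_rot: [0.674, 0.739, -0.0, -0.001]
contact_force: [0.1, 0.3, -0.7]
opening: 0.306
t 7.55 p [ 0.5398 -0.0871  0.0697] jaw 5.27 tilt [-0.0016  0.0002] open 0.306 F [ 0.1  0.3 -0.7] q [-0.35  0.17  1.99 -0.    0.98 -0.44]
[0.31, 0.05, 0.77] [-0.1, -0.0, -0.1]
```

View pics/g_scene.png

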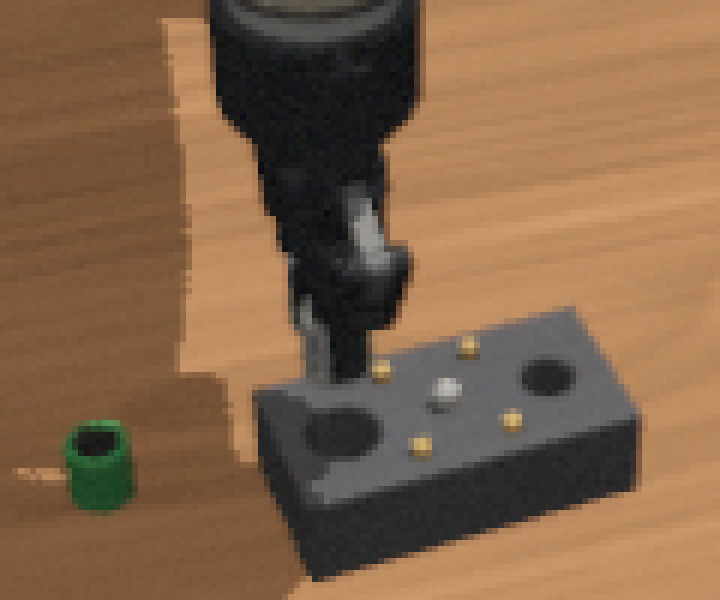

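View pics/g_top.png

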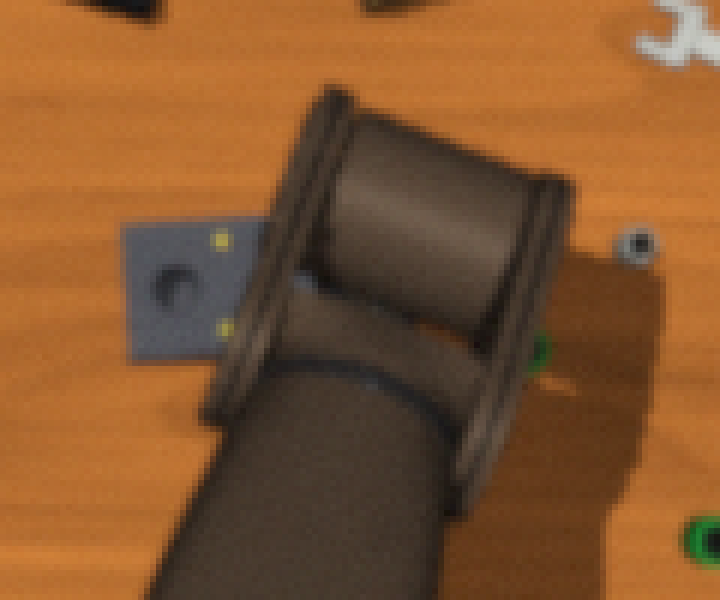

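```bash
python3 -m crank '[[1,0,0,0,0,0,0],[1,0,0,0,0,0,0]]';  python3 p.py .540 -.084 .062 5.4
cat > ov.py <<'E'
# overlay: ov.py name x0 y0 out  cyl specs x,y,z0,z1,d ...
import sys
from plant import *; from h import *
x0,y0=int(sys.argv[1]),int(sys.argv[2]);out=sys.argv[3];n='scene'
r=read_camera(n);np.save(n+'.npy',r,allow_pickle=True)
im=cv2.resize(r['color'][y0:y0+60,x0:x0+80,::-1],(800,600),interpolation=0)
for a in sys.argv[4:]:
    x,y,z0,z1,d=map(float,a.split(','))
    for z in(z0,z1):
        q=((proj(r,cyl(x,y,z,z,d)[:40])-[x0-.5,y0-.5])*10).astype(np.int32);cv2.polylines(im,[q],True,(0,0,255) if z==z0 else (0,255,0),1)
cv2.imwrite(out,im)
E
python3 ov.py 260 170 pics/h1.png .5413,-.0838,.045,.079,.031 .5413,-.0838,.081,.113,.028
```

```text
time: 7.85
eef_pos: [0.5406, -0.0867, 0.0705]
tcp_rot: [0.674, 0.739, 0.0, 0.0]
contact_force: [0.7, -0.2, -1.5]
opening: 0.306
t 7.85 p [ 0.5406 -0.0867  0.0705] jaw 5.3 tilt [ 0.0002 -0.0001] open 0.306 F [ 0.7 -0.2 -1.5] q [-0.34  0.17  1.99 -0.    0.98 -0.44]
[0.28, -0.04, 0.85] [0.0, 0.0, -0.1]
```

View pics/h1.png

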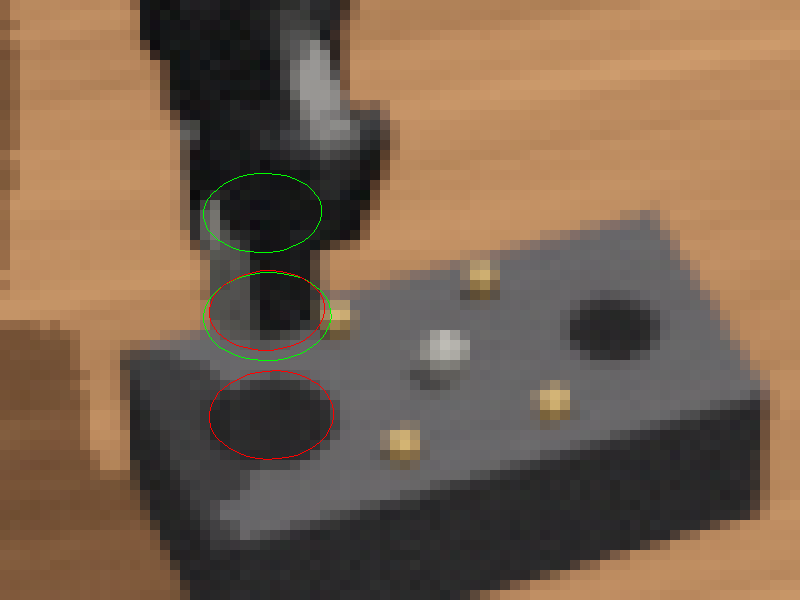

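Run:
```python
from h import *
r=load('scene');c=r['color'].astype(int)
print('R');print(c[186:220,276:296,0]);
```

```text
R
[[192 178  90  23  17  21  23  28  22  27  17  25  27  37  31  34  50  43
   40  41]
 [198 186 102  18  17  17  21  25  19  24  22  14  18  25  18  28  38  41
   40  32]
 [196 185 122  22  20  17  24  30  22  25  22  19  20  21  27  37  42  41
   35  22]
 [191 182 128  12  27  46  35  19  26  23  23  23  22  20  25  31  40  40
   25  14]
 [190 180 127  21  66 105  23  26  21  19  15  21  21  26  21  22  27  25
   21  24]
 [189 179 128  45  92 117  29  23  26  25  26  21  22  21  21  23  22  28
   22  20]
 [192 183 128  48  95 120  54  23  25  17  14  18  21  16  26  26  30  27
   19  18]
 [190 187 165  48  93 120  79  44  36  28  21  21  22  32  32  33  23  22
   22  38]
 [191 190 178 100  76 104  86  74  46  21  17  21  22  30  26  19  39  84
  111 141]
 [191 190 189 172 119  86  85  82  72  21  21  19  23  26  23  78 154 186
  188 190]
 [192 194 195 189 154  79  76  88  77  34  21  25  25  29  24  87 158 187
  188 184]
 [198 198 199 194 160  76  72  82  75  34  21  22  24  28  26  83 155 184
  183 184]
 [196 193 191 185 153  77  72  84  79  34  28  23  24  23  28  73 143 182
  17
[... 1092 characters left out ...]
  46  73
  103 106]
 [ 62  65  63  62  55  35  39  47  44  41  42  43  39  40  41  40  44  65
   98 105]
 [ 56  62  63  67  59  40  37  44  44  45  38  40  40  40  44  39  47  80
  104 107]
 [ 53  63  59  63  63  51  40  47  44  45  44  38  40  42  40  48  74 103
  105 105]
 [ 45  65  62  62  65  61  55  49  43  40  43  41  41  41  48  80 102 105
  103 106]
 [ 43  56  66  68  61  62  62  61  58  59  67  69  66  78  97  99 105 103
  103 101]
 [ 35  47  67  64  65  61  63  63  75  97 104 100 102  99 103 105 104 103
  106 104]
 [ 36  43  55  59  65  63  63  62  75 103 104 104 104 102 105 103 103 105
  107 105]
 [ 39  38  48  64  64  62  59  75 100 104 104 107 105 103 103 104 107 107
  105 105]]
```

```bash
python3 -m crank '[[1,0,0.1,1.2,0,0,0],[1,0,0,1.2,0,0,0],[1,0,0,0.6,0,0,0],[1,0,0,0,0,0,0],[1,0,0,0,0,0,0]]';  python3 p.py
python3 ov.py 260 170 pics/h2.png .5417,-.0838,.045,.045,.031 .5417,-.0838,.053,.085,.028
python3 - <<'E'
from h import *
r=load('scene');c=r['color'].astype(int)
print(c[196:220,276:298,0]);
E
```

```text
time: 8.4
eef_pos: [0.5416, -0.0859, 0.0399]
tcp_rot: [0.673, 0.739, -0.0, -0.0]
contact_force: [0.2, 0.1, -0.3]
opening: 0.306
t 8.4 p [ 0.5416 -0.0859  0.0399] jaw 5.37 tilt [-0.0009  0.0003] open 0.306 F [ 0.2  0.1 -0.3] q [-0.34  0.22  2.    0.    0.92 -0.44]
[[192 193 180  88  20  24  24  30  30  22  20  26  36  38  43  45  53  71
   58  53  41  26]
 [196 198 188 128  22  21  17  22  25  43  60  25  23  27  27  32  32  43
   43  41  29  22]
 [196 194 182 129  22  12  22  20  21  27  39  20  18  13  23  24  41  41
   41  36  30  20]
 [186 185 173 121  21  49  82  39  21  25  23  22  17  18  18  26  34  35
   45  31  25  27]
 [180 182 175 123  27  78 113  32  25  25  24  16  25  22  21  27  26  35
   25  21  20  47]
 [185 183 174 122  45  91 117  26  24  26  17  24  19  17  26  25  25  23
   12  26  20  59]
 [179 180 175 138  46  94 123  77  20  20  15  26  20  18  21  32  23  30
   19  22  28  67]
 [158 140 137 108  61  77 113  87  56  37  30  20   7  25  32  24  32  26
   24  17  43  85]
 [ 90  89 109  98  79  75  89  81  74  44  28  24  18  27  28  27  28  31
   58  57  74 102]
[... 696 characters left out ...]
0  28  38  49  63  56  45  66
  102 106 106 109]
 [ 54  63  62  63  61  37  39  50  63  79  70  66  58  61  49  49  50  81
  105 106 106 108]
 [ 55  62  64  63  61  48  42  40  46  52  46  48  50  41  42  49  74 103
  107 105 105 103]
 [ 45  64  66  62  64  60  53  44  42  39  42  39  42  42  48  78 100 105
  106 104 103  97]
 [ 41  58  66  64  61  64  60  59  60  54  51  54  50  52  72 101 102 105
  104 105 104 105]
 [ 38  49  65  60  59  64  64  59  63  59  64  62  74  97  98 106 104 105
  103 106 106 106]
 [ 41  41  56  62  61  60  60  60  62  64  64  63  68  83 103 102 106 103
  105 106 108 106]
 [ 37  37  46  62  65  62  62  65  65  62  74  97  97 100 105 107 104 104
  103 107 109 106]]
```

View pics/h2.png

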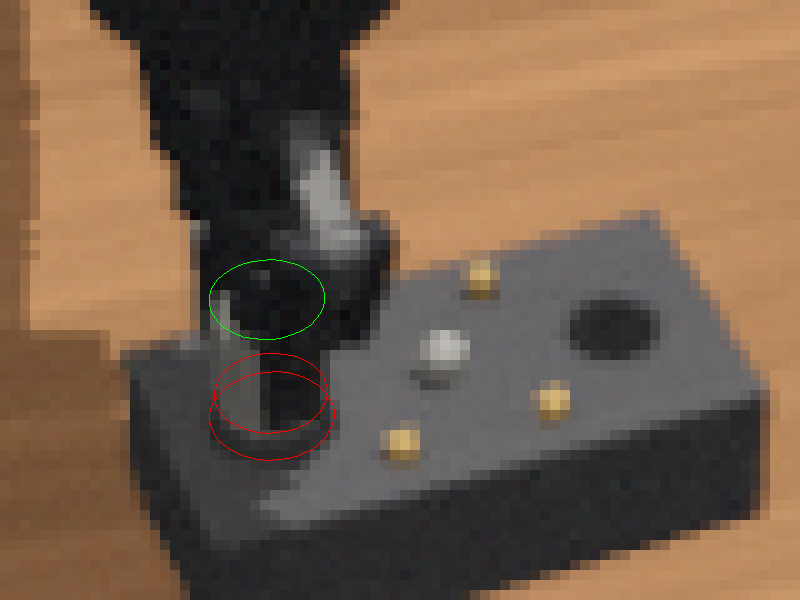

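```bash
python3 -m crank '[[1,0,0,0.5,0,0,0],[1,0,0,0.5,0,0,0],[1,0,0,0.3,0,0,0],[1,0,0,0,0,0,0]]';  python3 p.py;python3 ov.py 260 170 pics/h3.png .5417,-.0838,.045,.045,.031
```

```text
time: 8.85
eef_pos: [0.5412, -0.0858, 0.0267]
tcp_rot: [0.673, 0.739, -0.0, -0.001]
contact_force: [-0.3, -0.3, -1.5]
opening: 0.306
t 8.85 p [ 0.5412 -0.0858  0.0267] jaw 5.36 tilt [-0.0013  0.0005] open 0.306 F [-0.3 -0.3 -1.5] q [-0.34  0.24  2.01  0.    0.9  -0.44]
```

View pics/h3.png

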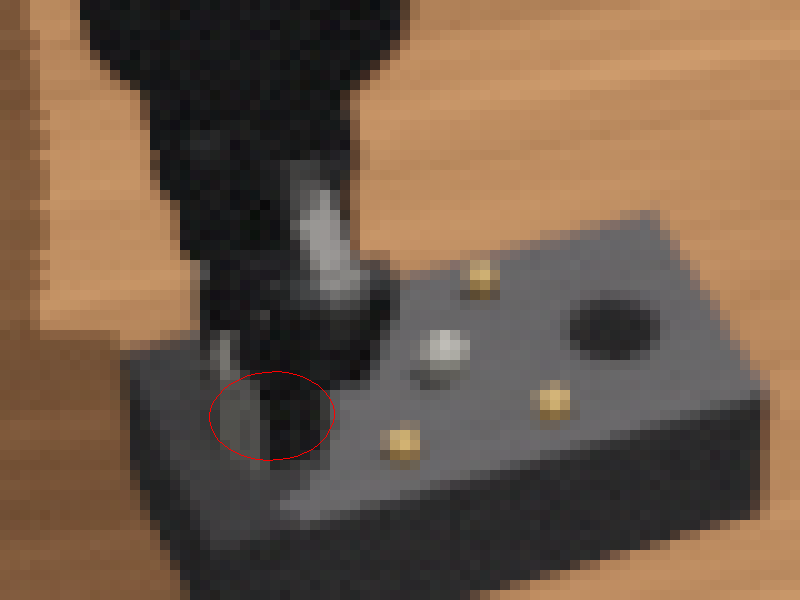

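```bash
python3 -m crank '[[1,0,0,0.3,0,0,0],[1,0,0,0.3,0,0,0],[1,0,0,0,0,0,0]]';  python3 p.py;python3 ov.py 260 170 pics/h4.png .5417,-.0838,.045,.045,.031
```

```text
time: 9.2
eef_pos: [0.5423, -0.0862, 0.024]
tcp_rot: [0.673, 0.74, -0.0, -0.0]
contact_force: [-6.7, 2.1, 12.2]
opening: 0.31
t 9.2 p [ 0.5423 -0.0862  0.024 ] jaw 5.38 tilt [-0.0009  0.    ] open 0.31 F [-6.7  2.1 12.2] q [-0.34  0.25  2.   -0.    0.89 -0.44]
```

View pics/h4.png

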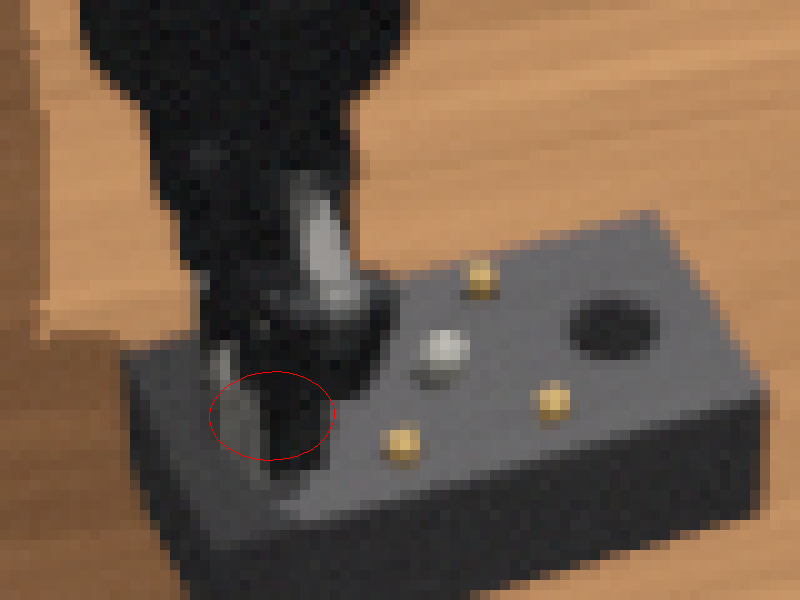

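```bash
python3 -m crank '[[1,0,-0.05,-0.2,0,0,0],[1,0,0,0,0,0,0]]';  python3 p.py; python3 -m crank '[[0.2,0,0,0,0,0,0],[0,0,0,0,0,0,0],[-0.1,0,0,0,0,0,0],[-0.1,0,0,0,0,0,0]]'; python3 p.py; python3 ov.py 260 170 pics/h5.png .5417,-.0838,.045,.045,.031
```

```text
time: 9.45
eef_pos: [0.5418, -0.0862, 0.0241]
tcp_rot: [0.673, 0.739, 0.0, 0.001]
contact_force: [-0.6, 0.5, 3.5]
opening: 0.31
t 9.45 p [ 0.5418 -0.0862  0.0241] jaw 5.36 tilt [ 0.0014 -0.0005] open 0.31 F [-0.6  0.5  3.5] q [-0.34  0.24  2.01  0.    0.89 -0.44]
time: 9.85
eef_pos: [0.5411, -0.086, 0.0231]
tcp_rot: [0.673, 0.739, -0.0, -0.0]
contact_force: [-0.4, -0.7, -0.5]
opening: 0.55
t 9.85 p [ 0.5411 -0.086   0.0231] jaw 5.36 tilt [-0.0004  0.0002] open 0.55 F [-0.4 -0.7 -0.5] q [-0.34  0.24  2.01 -0.    0.89 -0.44]
```

View pics/h5.png

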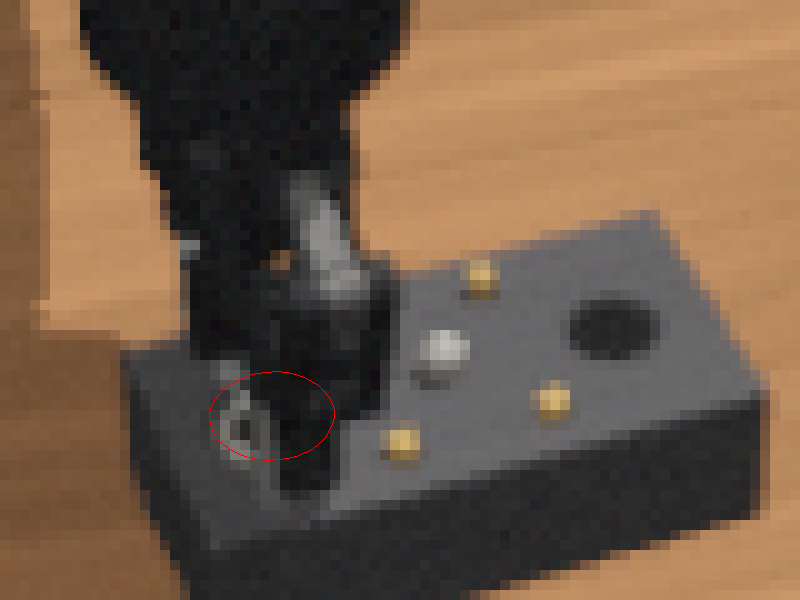

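The ring of the socket now shows inside the pocket mouth at about (284,212), so it has dropped. I'll rise clear and confirm on the way to the narrow socket.

```bash
python3 -m crank '[[-0.1,0,0,-2,0,0,0],[-0.1,0,0,-3,0,0,0],[-0.2,-1,0,-3,0,0,0],[-0.2,-4,0,0,0,0,0],[-0.2,-4,0,0,0,0,0]]';python3 -m crank '[[-0.3,-4,0,0,0,0,0],[-0.3,0,0,0,0,0,0]]'; python3 p.py .565 -.245 .05 5.4; python3 ov.py 260 170 pics/i1.png .5417,-.0838,.043,.043,.028
```

```text
time: 10.4
eef_pos: [0.5508, -0.1764, 0.1053]
tcp_rot: [0.672, 0.74, 0.0, 0.002]
contact_force: [0.7, 0.2, -0.6]
opening: 0.598
time: 10.6
eef_pos: [0.5539, -0.22, 0.104]
tcp_rot: [0.675, 0.738, -0.0, 0.001]
contact_force: [0.3, 1.0, 0.7]
opening: 0.646
t 10.6 p [ 0.5539 -0.22    0.104 ] jaw 5.11 tilt [ 0.0017 -0.0023] open 0.646 F [0.3 1.  0.7] q [-0.55  0.22  1.86 -0.    1.06 -0.64]
[-1.91, 0.65, 4.02] [0.1, 0.1, -0.3]
[-0.66, 0.22, 1.38] [-0.0, -0.0, 0.0]
```

View pics/i1.png

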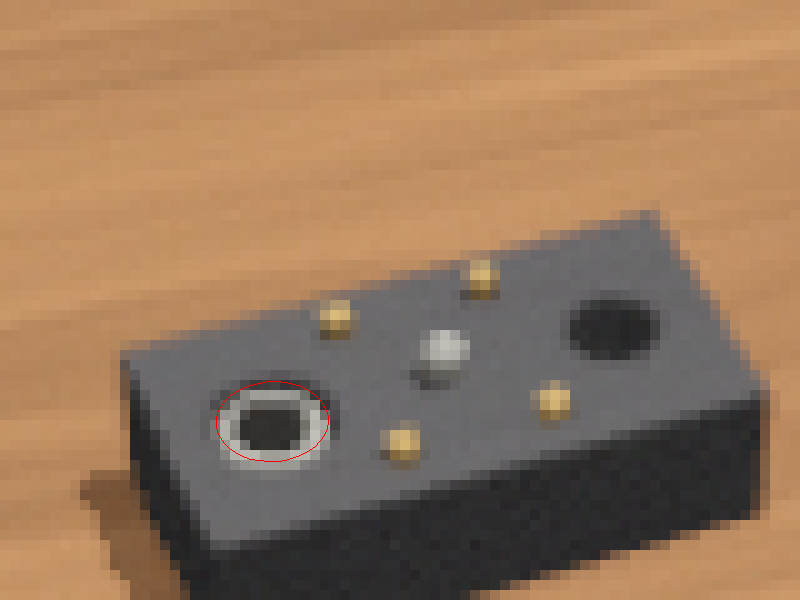

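```bash
python3 -m crank '[[-0.3,-1.9,0.6,2,0,0,0],[-0.3,-0.7,0.3,2,0,0,0],[-0.3,0,0,1,0,0,0],[-0.3,0,0,0,0,0,0],[-0.3,0,0,0,0,0,0]]'; python3 p.py .565 -.2455 -.012 5.4; python3 ov.py 190 190 pics/i2.png .5655,-.2447,0,.032,.02
```

```text
time: 11.15
eef_pos: [0.5647, -0.2394, 0.0536]
tcp_rot: [0.673, 0.74, 0.0, -0.0]
contact_force: [0.6, 0.8, 0.6]
opening: 0.652
t 11.15 p [ 0.5647 -0.2394  0.0536] jaw 5.42 tilt [-0.0004  0.0005] open 0.652 F [0.6 0.8 0.6] q [-0.57  0.33  1.84  0.    0.98 -0.66]
[-0.42, -0.02, 4.48] [-0.0, -0.0, 0.0]
[-0.19, -0.01, 2.07] [0.0, 0.0, 0.0]
```

View pics/i2.png

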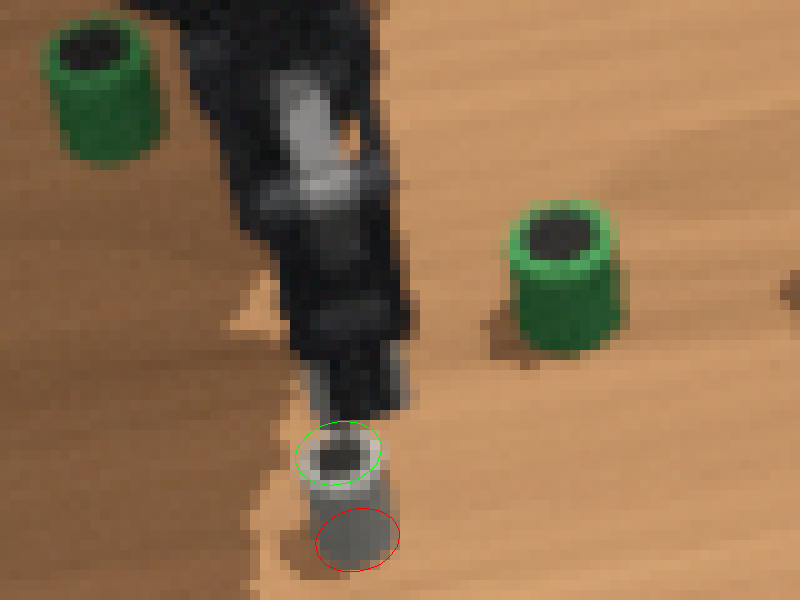

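```bash
python3 -m crank '[[-0.3,-0.3,0,1.5,0,0,0],[-0.3,-0.3,0,1.5,0,0,0],[-0.3,0,0,1.8,0,0,0],[-0.3,0,0,1.8,0,0,0],[-0.3,0,0,0,0,0,0]]'; python3 -m crank '[[-0.3,0,0,0,0,0,0]]';python3 p.py .565 -.2455 -.012 5.4; python3 ov.py 190 190 pics/i3.png .5655,-.2447,0,.032,.02
```

```text
time: 11.7
eef_pos: [0.5625, -0.245, -0.0168]
tcp_rot: [0.673, 0.739, -0.001, -0.004]
contact_force: [-0.7, 0.7, -0.6]
opening: 0.649
time: 11.8
eef_pos: [0.5647, -0.2463, -0.0136]
tcp_rot: [0.673, 0.739, -0.0, -0.001]
contact_force: [-0.3, -0.7, 1.2]
opening: 0.65
t 11.8 p [ 0.5647 -0.2463 -0.0136] jaw 5.35 tilt [-0.0016  0.001 ] open 0.65 F [-0.3 -0.7  1.2] q [-0.58  0.43  1.84 -0.    0.87 -0.67]
[0.08, 0.03, -0.16] [-0.1, -0.1, -0.1]
```

View pics/i3.png

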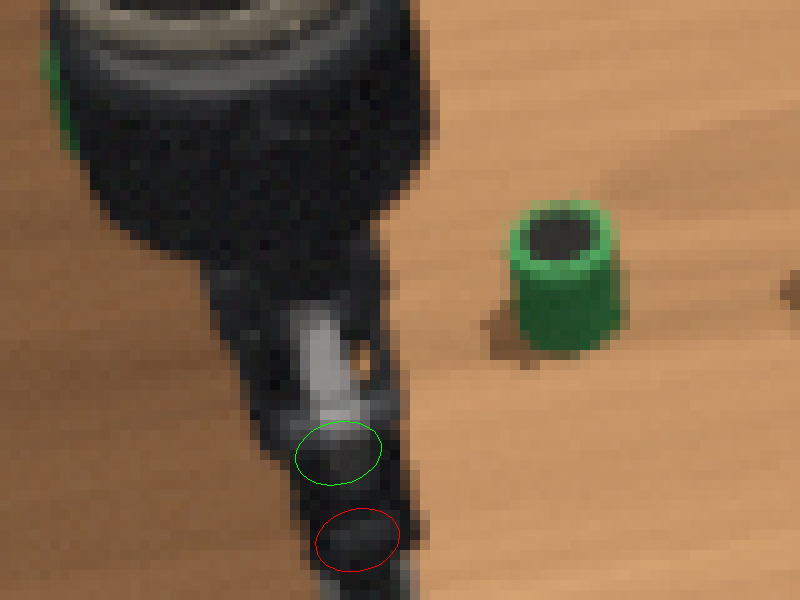

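```bash
python3 -m crank '[[1,0.05,0,-0.3,0,0,0],[1,0,0,0,0,0,0],[1,0,0,0,0,0,0],[1,0,0,0,0,0,0],[1,0,0,0,0,0,0]]' 40;python3 -m crank '[[1,0,0,0,0,0,0],[1,0,0,0,0,0,0],[1,0,0,0,0,0,0]]'; python3 p.py;  python3 -m crank '[[1,0,0,-2,0,0,0],[1,0,0,-3,0,0,0],[1,0,0,-3,0,0,0],[1,0,0,-1.5,0,0,0],[1,0,0,0,0,0,0]]';python3 p.py .5315 .006 .09 5.4;python3 ov.py 180 160 pics/i4.png
```

```text
time: 12.35
eef_pos: [0.5662, -0.2466, -0.0081]
tcp_rot: [0.673, 0.739, 0.0, 0.001]
contact_force: [-0.9, 1.1, 5.2]
opening: 0.209
time: 12.65
eef_pos: [0.5663, -0.2466, -0.008]
tcp_rot: [0.673, 0.739, 0.0, 0.001]
contact_force: [-1.7, 1.0, 4.9]
opening: 0.21
t 12.65 p [ 0.5663 -0.2466 -0.008 ] jaw 5.36 tilt [ 0.0018 -0.0012] open 0.21 F [-1.7  1.   4.9] q [-0.57  0.42  1.84  0.    0.87 -0.67]
time: 13.15
eef_pos: [0.5668, -0.247, 0.0881]
tcp_rot: [0.673, 0.739, 0.0, 0.003]
contact_force: [0.5, -0.5, -1.1]
opening: 0.211
t 13.15 p [ 0.5668 -0.247   0.0881] jaw 5.36 tilt [ 0.0045 -0.0029] open 0.211 F [ 0.5 -0.5 -1.1] q [-0.57  0.29  1.81 -0.    1.04 -0.67]
[4.5, -0.2, -0.05] [0.2, 0.2, -0.0]
[4.5, -0.2, -0.03] [-0.0, -0.0, 0.0]
[4.5, -0.2, -0.03] [0.0, -0.0, 0.0]
[4.5, -0.2, -0.03] [0.0, 0.0, 0.0]
[4.5, -0.2, -0.03] [0.0, 0.0, 0.0]
[3.04, -0.14, -0.02] [0.0, 0.0, 0.0]
```

View pics/i4.png

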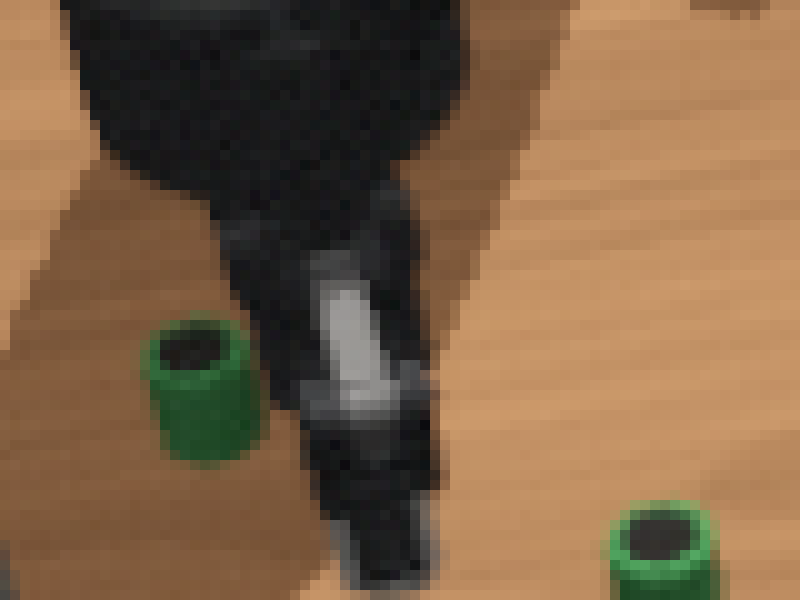

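```bash
python3 -m crank '[[1,3.5,-0.1,0,0,0,0],[1,4.5,-0.2,0,0,0,0],[1,4.5,-0.2,0,0,0,0],[1,4.5,-0.2,0,0,0,0],[1,4.5,-0.2,0,0,0,0]]'; python3 -m crank '[[1,3,-0.1,0,0,0,0],[1,0.5,0,0,0,0,0],[1,0,0,0,0,0,0],[1,0,0,0,0,0,0],[1,0,0,0,0,0,0]]';python3 p.py .5329 .0055 .06 5.4;python3 ov.py 270 150 pics/i5.png .533,.0078,.045,.045,.023 .533,.0078,.098,.13,.02
```

```text
time: 13.7
eef_pos: [0.534, -0.0308, 0.0828]
tcp_rot: [0.674, 0.739, -0.001, -0.002]
contact_force: [0.1, 1.2, -0.9]
opening: 0.216
time: 14.2
eef_pos: [0.5321, 0.0007, 0.085]
tcp_rot: [0.674, 0.739, -0.0, -0.0]
contact_force: [-0.1, -0.1, -0.6]
opening: 0.216
t 14.2 p [0.5321 0.0007 0.085 ] jaw 5.26 tilt [-0.0006 -0.0002] open 0.216 F [-0.1 -0.1 -0.6] q [-0.19  0.12  2.02 -0.    1.   -0.28]
[0.47, 0.12, 2.5] [-0.0, 0.0, -0.1]
```

View pics/i5.png

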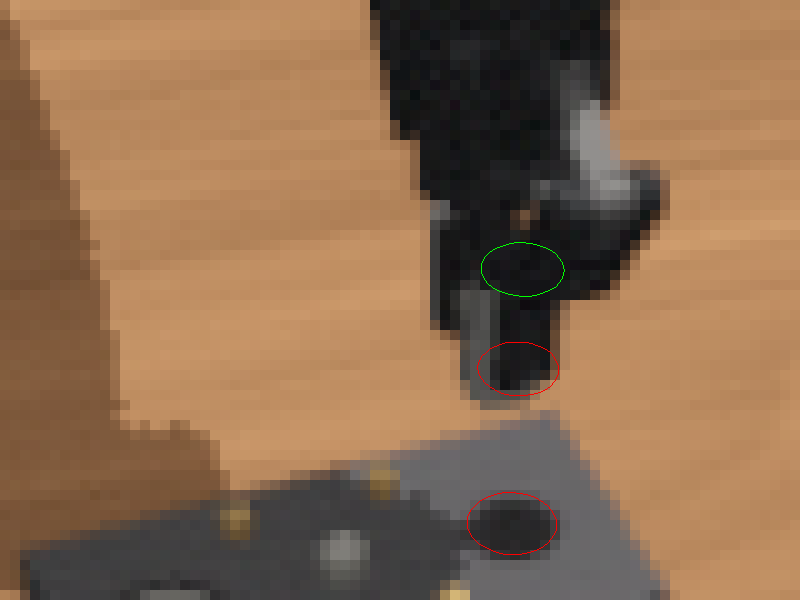

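```bash
python3 -m crank '[[1,0.45,0.1,1,0,0,0],[1,0,0,1.2,0,0,0],[1,0,0,0.7,0,0,0],[1,0,0,0,0,0,0],[1,0,0,0,0,0,0]]'; python3 -m crank '[[1,0,0,0,0,0,0],[1,0,0,0,0,0,0]]';python3 p.py .5329 .0055 .06 5.4;python3 ov.py 280 160 pics/i6.png .533,.0078,.045,.045,.023 .533,.0078,.066,.098,.02;  python3 - <<'E'
from h import *
r=load('scene');c=r['color'].astype(int)
print(c[188:212,312:332,0]); 
E
```

```text
time: 14.75
eef_pos: [0.5323, 0.0066, 0.0559]
tcp_rot: [0.673, 0.739, -0.0, -0.0]
contact_force: [0.8, 0.4, -0.6]
opening: 0.211
time: 14.95
eef_pos: [0.533, 0.0065, 0.0569]
tcp_rot: [0.673, 0.739, 0.0, 0.0]
contact_force: [0.0, -0.0, -0.7]
opening: 0.216
t 14.95 p [0.533  0.0065 0.0569] jaw 5.36 tilt [ 0.0011 -0.0002] open 0.216 F [ 0.  -0.  -0.7] q [-0.18  0.16  2.03 -0.    0.95 -0.27]
[-0.1, -0.02, -0.31] [0.1, 0.0, -0.0]
[[192 191 178  56  26  36  70  70  79  62  14  21  25  23  24  19  21  60
  108 108]
 [195 196 181  62  24  39  68  74  83  66  24  21  19  18  12  61 134 179
  183 180]
 [198 198 185 105  19  34  62  71  83  64  22  17  27  27  26  98 172 191
  193 193]
 [198 197 194 173 103  69  63  73  80  53  26  12  28  27  22 105 181 194
  192 191]
 [197 195 196 193 185 170  97  72  82  49  26  25  23  31  25  99 173 189
  187 188]
 [196 190 165 162 146 127  86  70  82  53  25  21  17  27  24 104 176 190
  191 192]
 [148 134 119 118 109  98  74  73  82  52  18  28  26  28  30 120 193 194
  194 193]
 [111 108 104 105 106  99  74  83  81  50  19  26  33  34  31 100 172 191
  
[... 669 characters left out ...]
 105 105
  105 106]
 [ 63  61  63  63  58  49  42  41  43  45  40  38  52  85 102 105 106 106
  106 108]
 [ 63  62  64  64  67  60  53  43  45  38  50  73  82 102 107 104 105 106
  107 104]
 [ 63  63  62  66  64  61  61  60  61  60  71 102 101 105 105 104 106 107
  106 106]
 [ 61  63  63  61  62  61  63  65  75  99 102 105 104 108 105 105 106 106
  106 106]
 [ 64  64  76 101  75  61  64  62  65  81 106 105 106 102 105 105 106 106
  105 106]
 [ 63  87 132 146 130  63  64  73  99  98 106 106 105 106 105 108 106 108
  109 107]
 [ 63  86 135 151 121  74 100  99 105 106 105 108 109 107 106 106 107 106
  102  90]
 [ 62  79 112 116  97  67  77  75  87 109 109 106 105 105 106 100  83  77
   63  53]]
```

View pics/i6.png

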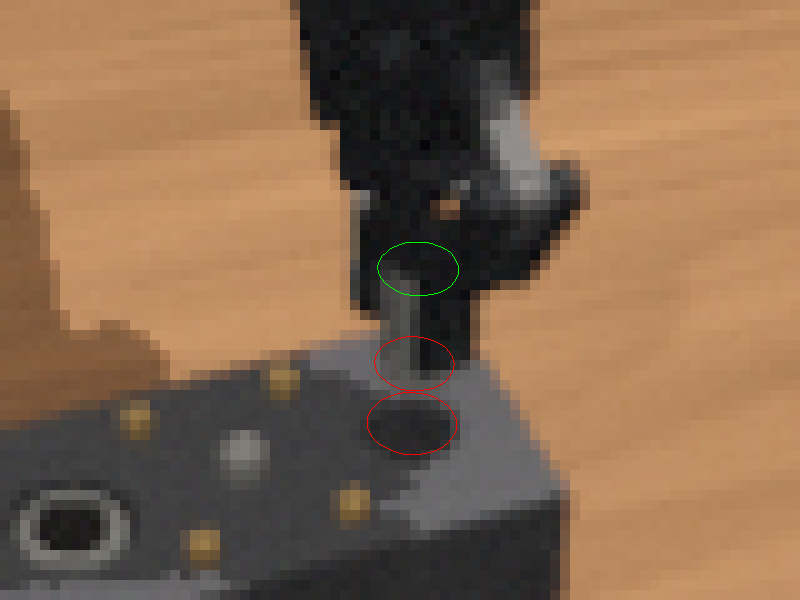

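```bash
python3 -m crank '[[1,-0.14,0.05,0.6,0,0,0],[1,0,0,0.5,0,0,0],[1,0,0,0,0,0,0],[1,0,0,0,0,0,0]]';python3 p.py .5335 .0052 .045 5.4;python3 ov.py 280 160 pics/i7.png .534,.0078,.045,.045,.023;python3 - <<'E'
from h import *
r=load('scene');c=r['color'].astype(int)
print(c[192:210,312:332,0]); 
E
```

```text
time: 15.4
eef_pos: [0.5329, 0.0052, 0.045]
tcp_rot: [0.673, 0.739, -0.0, -0.0]
contact_force: [-0.2, -0.4, -0.6]
opening: 0.212
t 15.4 p [0.5329 0.0052 0.045 ] jaw 5.36 tilt [-0.0009  0.0002] open 0.212 F [-0.2 -0.4 -0.6] q [-0.18  0.18  2.04  0.    0.93 -0.27]
[-0.01, 0.06, -0.0] [-0.1, -0.0, -0.0]
[[196 186 132  34  24  46  75  81  72  22  24  14  23  30  24  22  58 105
  103 133]
 [195 183 101  35  24  47  71  85  79  25  22  20  20  23  38 115 180 181
  180 185]
 [146 130  96  55  24  43  63  86  77  19  24  25  28  29  47 131 195 196
  194 193]
 [110 104 104  95  77  69  71  87  80  27  27  23  29  26  50 115 172 192
  193 192]
 [107 106 106 105 101  88  72  84  78  27  22  25  23  23  46  93 132 172
  195 195]
 [ 77  76  73  72  78  83  74  83  68  24  26  27  26  25  46  91 108 148
  192 192]
 [ 64  62  62  59  68  82  73  84  64  18  23  31  35  32  47  89 104 124
  170 189]
 [ 66  60  65  62  68  76  83  83  64  22  22  23  28  35  66 100 103 107
  132 169]
 [ 63  64  63  64  62  67  85  87  74  23  27  52  65  86 100 105 105 104
  108 142]
 [ 67  63  63  63  58  52  68  87  81  68  79  76  68  76  99 104 103 105
  104 121]
 [ 63  62  65  64  53  40  51  56  58  61  57  51  47  63  97 105 105 105
  105 107]
 [ 66  64  60  61  53  35  43  43  41  42  43  40  44  64  99 107 106 104
  105 105]
 [ 64  63  64  62  59  46  47  44  41  42  38  39  54  84 104 105 105 105
  105 105]
 [ 65  64  62  61  62  59  57  45  47  39  41  60  86 102 106 105 105 107
  106 106]
 [ 62  64  60  62  64  66  63  59  64  60  58  74 101 105 105 106 104 106
  105 106]
 [ 59  64  62  63  65  64  62  64  61  74  98  98 104 105 106 106 104 106
  105 105]
 [ 65  62  78  99  76  65  62  64  62  76 106 105 104 106 107 105 107 107
  105 108]
 [ 62  88 133 146 135  65  62  74  99 100 107 108 105 107 107 109 107 109
  105 106]]
```

View pics/i7.png

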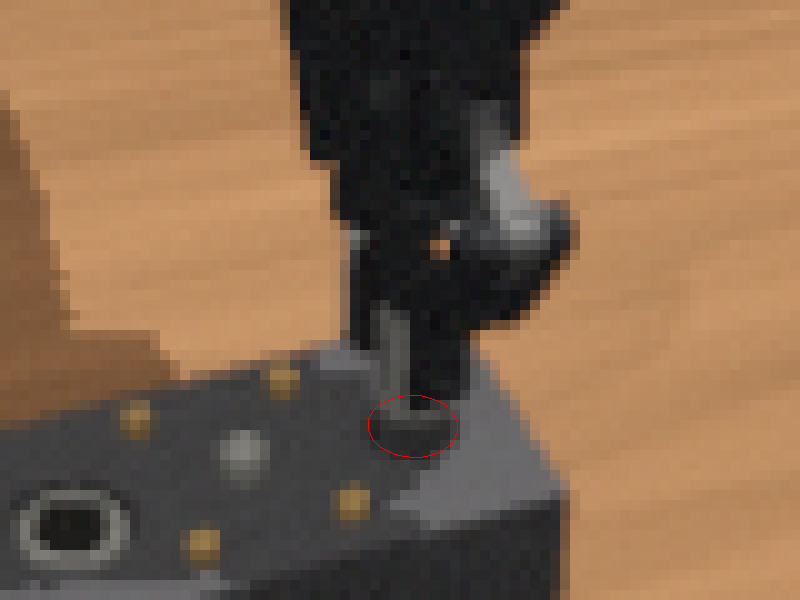

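```bash
python3 -m crank '[[1,-0.05,0.1,0.4,0,0,0],[1,0,0,0.4,0,0,0],[1,0,0,0.4,0,0,0],[1,0,0,0,0,0,0],[1,0,0,0,0,0,0]]';python3 p.py;python3 ov.py 280 160 pics/i8.png .534,.0078,.045,.045,.023
```

```text
time: 15.95
eef_pos: [0.5337, 0.0049, 0.0329]
tcp_rot: [0.673, 0.739, -0.0, -0.001]
contact_force: [-1.3, 0.8, -1.2]
opening: 0.218
t 15.95 p [0.5337 0.0049 0.0329] jaw 5.36 tilt [-0.0014  0.0003] open 0.218 F [-1.3  0.8 -1.2] q [-0.18  0.2   2.04  0.    0.9  -0.27]
```

View pics/i8.png

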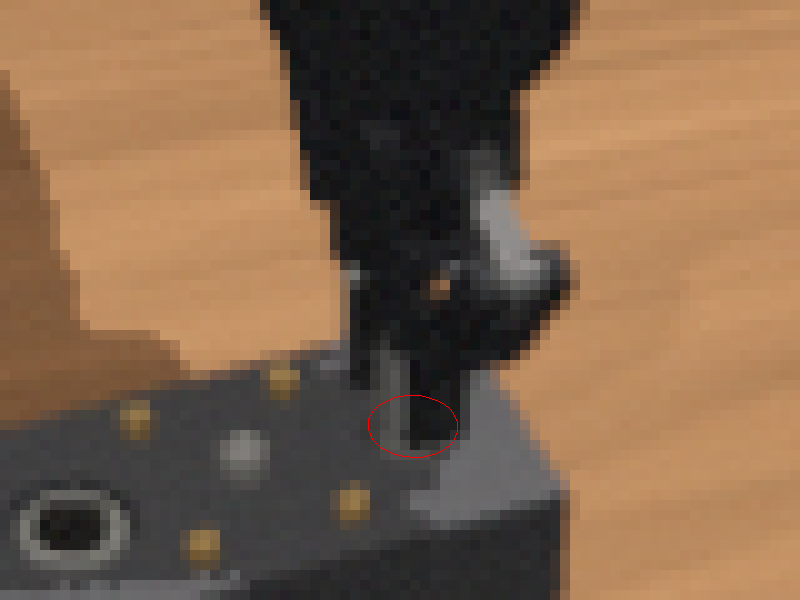

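```bash
python3 -m crank '[[1,0,0,0.3,0,0,0],[1,0,0,0,0,0,0]]';python3 -m crank '[[1,0,0,0.3,0,0,0],[1,0,0,0,0,0,0]]';python3 ov.py 280 160 pics/i9.png .534,.0078,.045,.045,.023
```

```text
time: 16.2
eef_pos: [0.5337, 0.0049, 0.0299]
tcp_rot: [0.673, 0.739, -0.0, -0.0]
contact_force: [-2.4, 1.1, -1.7]
opening: 0.215
time: 16.4
eef_pos: [0.5337, 0.0049, 0.0269]
tcp_rot: [0.673, 0.739, -0.0, -0.001]
contact_force: [-2.8, 0.5, -1.7]
opening: 0.212
```

View pics/i9.png

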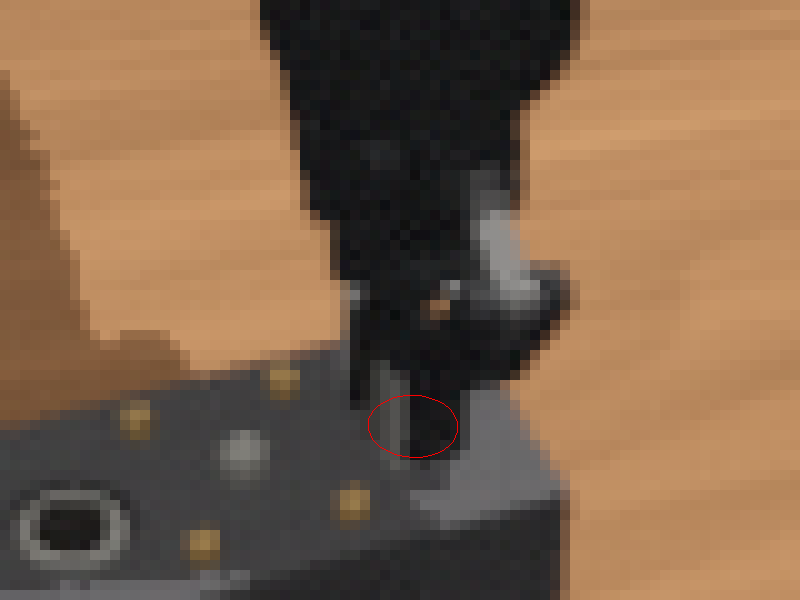

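```bash
python3 -m crank '[[1,0,-0.07,0.05,0,0,0],[1,0,0,0,0,0,0]]'; python3 -m crank '[[0.2,0,0,0,0,0,0],[0,0,0,0,0,0,0],[-0.1,0,0,0,0,0,0],[-0.1,0,0,0,0,0,0]]'; python3 -m crank '[[-0.1,0,0,-1.5,0,0,0],[-0.1,0,0,-3,0,0,0],[-0.2,0,0,-4,0,0,0],[-0.2,4,0,-3,0,0,0],[-0.2,4.5,0,0,0,0,0]]';python3 -m crank '[[-0.2,4.5,0,0,0,0,-4],[-0.2,4.5,0,0,0,0,-4]]'; python3 p.py .420 .270 .09 -2.6; python3 ov.py 270 170 pics/j1.png .534,.0078,.043,.043,.02 .5417,-.0838,.043,.043,.028
```

```text
time: 16.65
eef_pos: [0.5336, 0.0048, 0.0269]
tcp_rot: [0.673, 0.739, 0.0, 0.0]
contact_force: [-1.7, 1.0, -0.9]
opening: 0.214
time: 17.05
eef_pos: [0.5341, 0.0045, 0.0273]
tcp_rot: [0.673, 0.739, 0.0, 0.001]
contact_force: [0.4, 0.5, -0.9]
opening: 0.548
time: 17.55
eef_pos: [0.5301, 0.0891, 0.1496]
tcp_rot: [0.675, 0.738, 0.004, 0.005]
contact_force: [-0.2, 0.7, 1.2]
opening: 0.599
time: 17.75
eef_pos: [0.5146, 0.1801, 0.1441]
tcp_rot: [0.619, 0.785, 0.001, 0.001]
contact_force: [-0.1, -0.1, -1.2]
opening: 0.602
t 17.75 p [0.5146 0.1801 0.1441] jaw 13.48 tilt [0.0033 0.0005] open 0.602 F [-0.1 -0.1 -1.2] q [ 0.15  0.06  1.96 -0.    1.12 -0.08]
[3.49, -2.27, 1.71] [0.1, -0.0, 8.0]
[3.14, -2.73, 1.72] [0.1, -0.0, 8.0]
[2.73, -3.14, 1.72] [0.0, -0.0, 0.1]
[0.38, -0.44, 0.24] [-0.0, -0.0, -0.0]
```

View pics/j1.png

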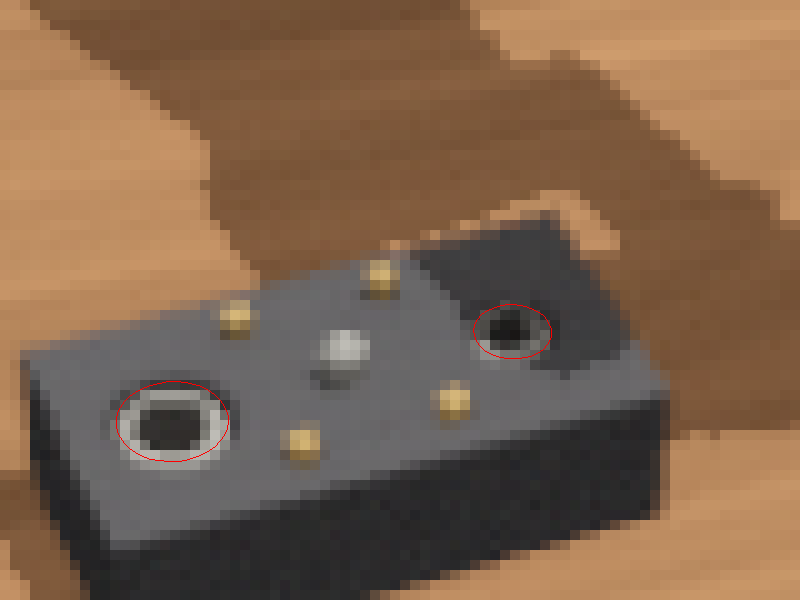

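```bash
python3 -m crank '[[-0.2,3.5,-2.3,1,0,0,8],[-0.2,3.1,-2.7,1,0,0,8],[-0.2,2.6,-3.0,1,0,0,0],[-0.2,0,0,1,0,0,0],[-0.2,0,0,0,0,0,0]]';python3 -m crank '[[-0.2,0,0,0,0,0,0]]'; python3 p.py .4217 .270 .05 -2.6
python3 - <<'E'
from plant import *; from h import *
r=read_camera('scene');np.save('scene.npy',r,allow_pickle=True);x0,y0=350,120
im=cv2.resize(r['color'][y0:y0+75,x0:x0+100,::-1],(800,600),interpolation=0)
p=(.4217,.2716,-.0425)
for B in(boxp(*p,.07,.14,0,.014),boxp(*p,.024,.05,.014,.044)):
    q=((proj(r,B)-[x0-.5,y0-.5])*8).astype(np.int32)
    for i in range(8):
        for b in(1,2,4):
            if not i&b: cv2.line(im,tuple(map(int,q[i])),tuple(map(int,q[i|b])),(0,0,255),1)
cv2.imwrite('pics/k1.png',im)
E
```

```text
time: 18.3
eef_pos: [0.424, 0.2631, 0.1014]
tcp_rot: [0.722, 0.691, -0.001, -0.0]
contact_force: [-0.0, -0.9, 0.2]
opening: 0.599
time: 18.4
eef_pos: [0.4262, 0.2627, 0.1028]
tcp_rot: [0.723, 0.69, 0.001, 0.0]
contact_force: [0.4, -1.2, -0.4]
opening: 0.608
t 18.4 p [0.4262 0.2627 0.1028] jaw -2.67 tilt [0.0014 0.0002] open 0.608 F [ 0.4 -1.2 -0.4] q [ 0.35  0.02  2.09 -0.    1.03  0.4 ]
[0.6, -0.41, 4.44] [0.1, -0.0, -0.1]
[0.11, -0.08, 0.84] [-0.0, 0.0, 0.0]
```

View pics/k1.png

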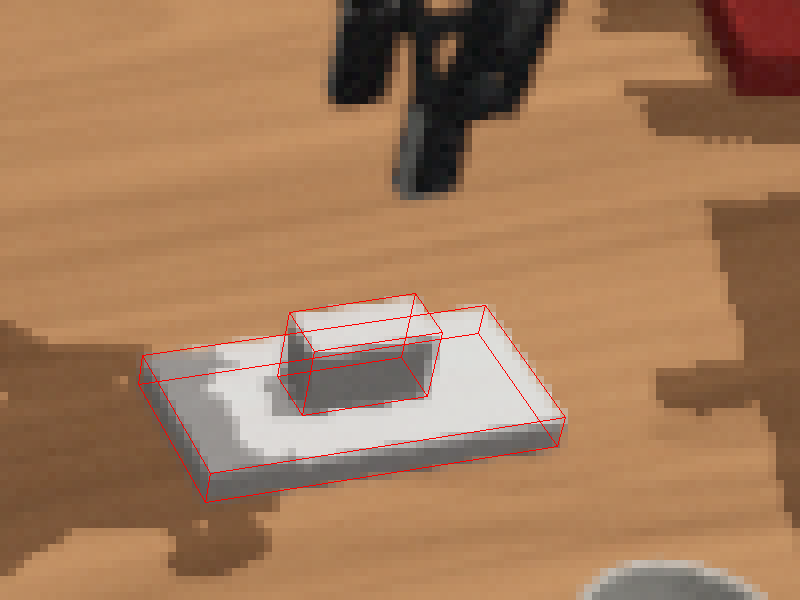

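```bash
python3 -m crank '[[-0.2,0.4,-0.4,2,0,0,0],[-0.2,0.3,-0.1,2,0,0,0],[-0.2,0,0,1.5,0,0,0],[-0.2,0,0,0,0,0,0],[-0.2,0,0,0,0,0,0]]'; python3 p.py .4217 .270 .00 -2.5; python3 ov.py 370 130 pics/k2.png
```

```text
time: 18.95
eef_pos: [0.4216, 0.2698, 0.0477]
tcp_rot: [0.724, 0.69, 0.0, 0.0]
contact_force: [-1.4, -0.4, -0.0]
opening: 0.599
t 18.95 p [0.4216 0.2698 0.0477] jaw -2.72 tilt [0.0008 0.0002] open 0.599 F [-1.4 -0.4 -0. ] q [ 0.37  0.11  2.12 -0.    0.92  0.41]
[0.02, 0.0, 4.5] [0.0, -0.0, -0.2]
[0.0, 0.0, 0.27] [-0.0, 0.0, 0.0]
```

View pics/k2.png

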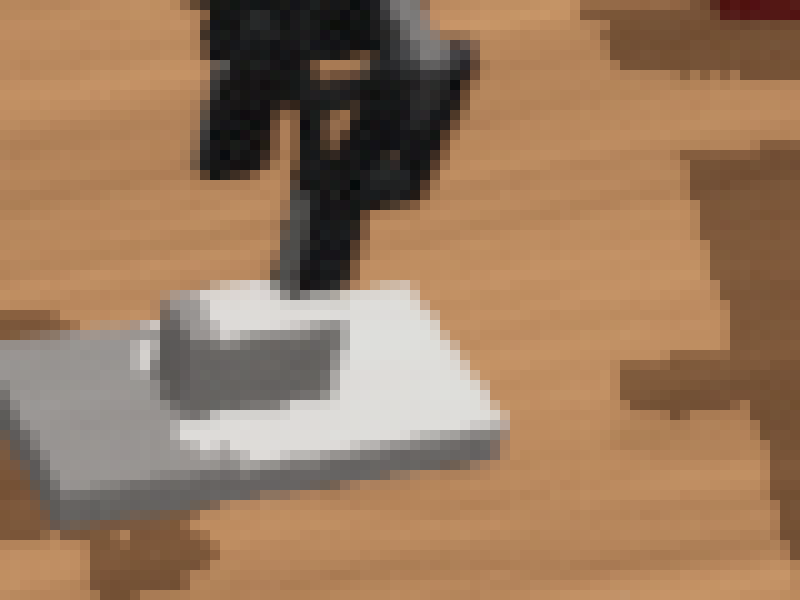

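```bash
python3 -m crank '[[-0.2,0,0,1.5,0,0,0],[-0.2,0,0,1.5,0,0,0],[-0.2,0,0,1.0,0,0,0],[-0.2,0,0,0.5,0,0,0],[-0.2,0,0,0,0,0,0]]';python3 -m crank '[[-0.2,0,0,0,0,0,0]]'; python3 p.py .4217 .270 .00 -2.5; python3 ov.py 370 130 pics/k3.png
```

```text
time: 19.5
eef_pos: [0.4204, 0.2701, 0.0018]
tcp_rot: [0.723, 0.691, -0.0, -0.0]
contact_force: [0.4, -0.1, 0.4]
opening: 0.603
time: 19.6
eef_pos: [0.421, 0.2704, 0.0026]
tcp_rot: [0.723, 0.691, 0.001, 0.0]
contact_force: [0.5, 0.3, -0.6]
opening: 0.602
t 19.6 p [0.421  0.2704 0.0026] jaw -2.64 tilt [0.0011 0.0004] open 0.602 F [ 0.5  0.3 -0.6] q [ 0.37  0.19  2.13 -0.    0.83  0.41]
[-0.03, 0.07, 0.26] [0.1, -0.0, -0.1]
```

View pics/k3.png

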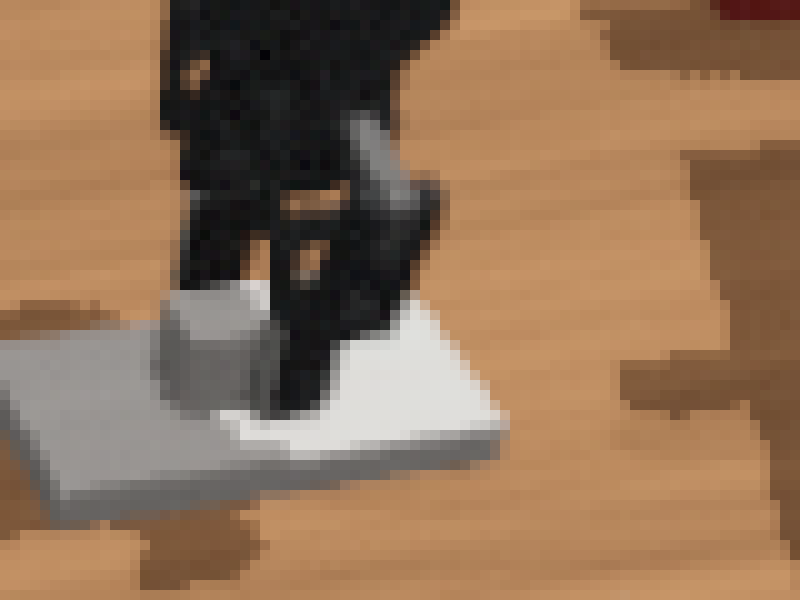

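Run:
```python
from h import *
r=load('scene');o=r['cam_to_world'][:3,3]
for uv in((370+272/10-.5,130+415/10-.5),(370+325/10-.5,130+408/10-.5),(370+298/10-.5,130+412/10-.5)):
    d=ray(r,uv,0)-o
    for x in(.445,.455): print(uv,x,(o+d*(x-o[0])/d[0]).round(4))
```

```text
(396.7, 171.0) 0.445 [0.445  0.2695 0.0205]
(396.7, 171.0) 0.455 [0.455  0.2629 0.0298]
(402.0, 170.3) 0.445 [0.445  0.2868 0.0194]
(402.0, 170.3) 0.455 [0.455  0.28   0.0287]
(399.3, 170.7) 0.445 [0.445  0.278  0.0198]
(399.3, 170.7) 0.455 [0.455  0.2713 0.0291]
```

```bash
python3 -m crank '[[-0.2,0,0.05,0.4,0,0,0],[0.5,0,0,0,0,0,0],[1,0,0,0,0,0,0],[1,0,0,0,0,0,0],[1,0,0,0,0,0,0]]' 90;python3 -m crank '[[1,0,0,0,0,0,0],[1,0,0,0,0,0,0],[1,0,0,0,0,0,0]]';python3 p.py; python3 -m crank '[[1,0,0,-1,0,0,0],[1,0,0,-2,0,0,0],[1,0,0,-3,0,0,0],[1,0,0,-3,0,0,0],[1,0,0,-2,0,0,0]]';python3 -m crank '[[1,0,0,0,0,0,0],[1,0,0,0,0,0,0]]'; python3 p.py .536 -.040 .11 5.4; python3 ov.py 355 110 pics/k4.png
```

```text
time: 20.15
eef_pos: [0.421, 0.2702, -0.0018]
tcp_rot: [0.723, 0.691, -0.0, -0.0]
contact_force: [-0.8, 0.0, 4.0]
opening: 0.26
time: 20.45
eef_pos: [0.421, 0.2702, -0.0018]
tcp_rot: [0.723, 0.691, -0.0, -0.0]
contact_force: [-2.5, -0.8, 4.7]
opening: 0.264
t 20.45 p [ 0.421   0.2702 -0.0018] jaw -2.64 tilt [-0.0001  0.    ] open 0.264 F [-2.5 -0.8  4.7] q [0.37 0.2  2.13 0.   0.82 0.41]
time: 20.95
eef_pos: [0.4211, 0.2702, 0.1093]
tcp_rot: [0.723, 0.691, 0.001, 0.0]
contact_force: [-0.0, 0.1, -3.5]
opening: 0.258
time: 21.15
eef_pos: [0.4202, 0.2698, 0.107]
tcp_rot: [0.723, 0.691, -0.0, -0.0]
contact_force: [-1.3, -0.4, -3.9]
opening: 0.259
t 21.15 p [0.4202 0.2698 0.107 ] jaw -2.64 tilt [-0.0009 -0.0005] open 0.259 F [-1.3 -0.4 -3.9] q [ 0.37  0.01  2.09 -0.    1.04  0.41]
[-4.14, 1.77, -0.04] [-0.1, 0.0, -8.0]
[-4.34, 1.17, -0.04] [-0.0, 0.0, -0.0]
[-4.34, 1.17, -0.04] [0.0, -0.0, 0.0]
[-4.34, 1.17, -0.04] [0.0, -0.0, 0.0]
[-4.34, 1.17, -0.04] [0.0, 0.0, 0.0]
[-4.34, 1.17, -0.04] [0.0, 0.0, 0.0]
[-4.34, 1.17, -0.04] [0.0, 0.0, 0.0]
[-1.52, 0.41, -0.01] [0.0, 0.0, 0.0]
```

View pics/k4.png

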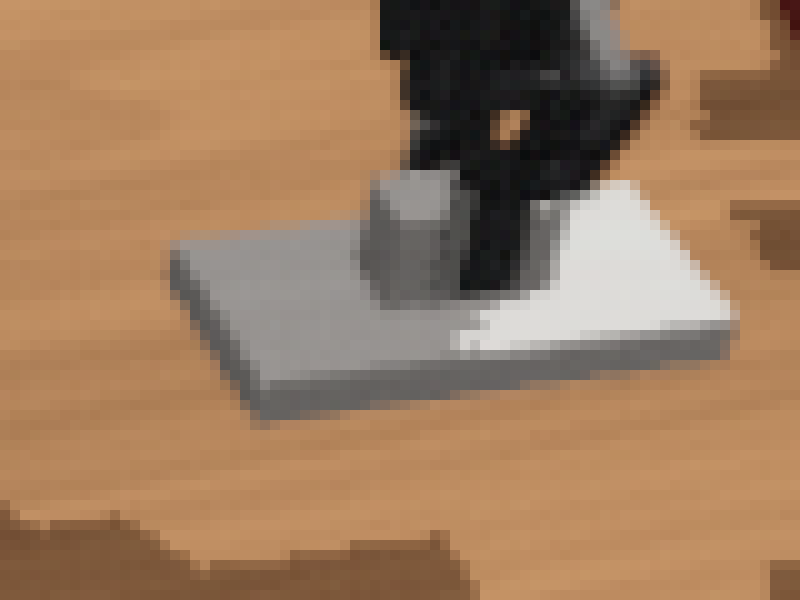

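```bash
python3 -m crank '[[1,-2,0.8,0,0,0,-4],[1,-3.5,1.2,0,0,0,-4],[1,-4.2,1.2,0,0,0,0],[1,-4.2,1.2,0,0,0,0],[1,-4.2,1.2,0,0,0,0]]';python3 -m crank '[[1,-4.2,1.2,0,0,0,0],[1,-4,1.2,0,0,0,0],[1,-2.5,0.7,0,0,0,0],[1,0,0,0,0,0,0],[1,0,0,0,0,0,0]]'; python3 p.py .537 -.040 .08 5.5
```

```text
time: 21.7
eef_pos: [0.4871, 0.0915, 0.1054]
tcp_rot: [0.673, 0.74, -0.001, -0.002]
contact_force: [1.0, -0.2, -4.1]
opening: 0.262
time: 22.2
eef_pos: [0.5278, -0.0106, 0.1056]
tcp_rot: [0.674, 0.739, -0.001, -0.002]
contact_force: [0.4, -0.1, -4.1]
opening: 0.262
t 22.2 p [ 0.5278 -0.0106  0.1056] jaw 5.27 tilt [-0.0044  0.0014] open 0.262 F [ 0.4 -0.1 -4.1] q [-0.21  0.08  2.02  0.    1.05 -0.3 ]
[-3.01, 0.66, 2.55] [-0.2, -0.1, -0.2]
```

```bash
python3 -m crank '[[1,-1,0.2,0.5,0,0,0],[1,-1.4,0.3,1,0,0,0],[1,-0.6,0.1,0.8,0,0,0],[1,0,0,0,0,0,0],[1,0,0,0,0,0,0]]';python3 -m crank '[[1,0,0,0,0,0,0],[1,0,0,0,0,0,0]]'; python3 p.py .537 -.040 .07 5.5
cat > cv.py <<'E'
import sys
from plant import *; from h import *
r=read_camera('scene');np.save('scene.npy',r,allow_pickle=True);x0,y0=260,165
im=cv2.resize(r['color'][y0:y0+75,x0:x0+100,::-1],(800,600),interpolation=0)
zb=float(sys.argv[2]);p=(.5375,-.038,.097)
for B,c in((boxp(*p,.07,.14,zb,zb+.014),(0,0,255)),(boxp(*p,.074,.148,0,.045),(0,255,0))):
    q=((proj(r,B)-[x0-.5,y0-.5])*8).astype(np.int32)
    for i in range(8):
        for b in(1,2,4):
            if not i&b: cv2.line(im,tuple(map(int,q[i])),tuple(map(int,q[i|b])),c,1)
cv2.imwrite(sys.argv[1],im)
E
python3 cv.py pics/l1.png .083
```

```text
time: 22.7
eef_pos: [0.5376, -0.0398, 0.0842]
tcp_rot: [0.673, 0.739, -0.0, -0.001]
contact_force: [-0.4, 1.0, -3.1]
opening: 0.265
time: 22.9
eef_pos: [0.5383, -0.0397, 0.0854]
tcp_rot: [0.673, 0.74, 0.0, 0.0]
contact_force: [0.0, 0.1, -3.3]
opening: 0.263
t 22.9 p [ 0.5383 -0.0397  0.0854] jaw 5.38 tilt [ 0.0008 -0.0001] open 0.263 F [ 0.   0.1 -3.3] q [-0.26  0.13  2.01  0.    1.   -0.36]
[-0.02, -0.13, 1.54] [0.0, 0.0, -0.1]
```

View pics/l1.png

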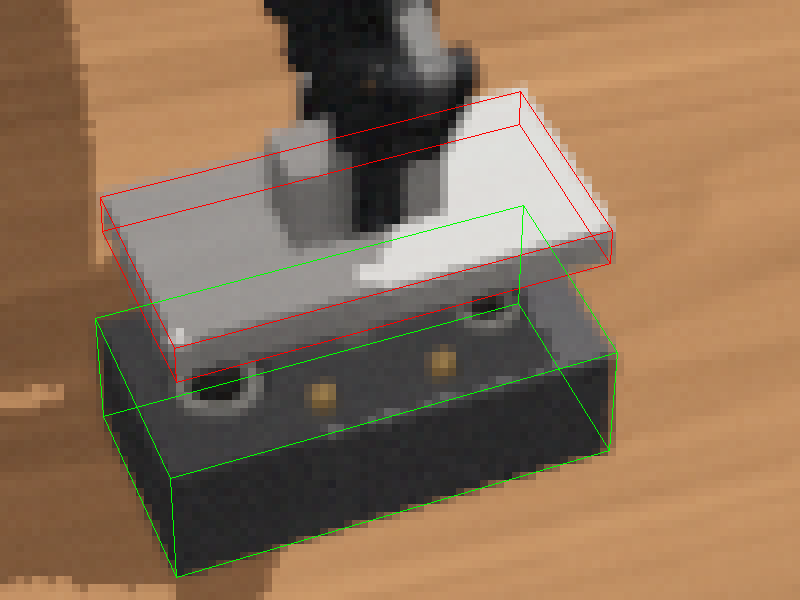

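```bash
python3 -m crank '[[1,0,-0.05,0.8,0,0,0],[1,0,0,0.8,0,0,0],[1,0,0,0.6,0,0,0],[1,0,0,0.3,0,0,0],[1,0,0,0,0,0,0]]'; python3 -m crank '[[1,0,0,0.3,0,0,0],[1,0,0,0.3,0,0,0],[1,0,0,0,0,0,0]]'; python3 p.py
```

```text
time: 23.45
eef_pos: [0.5369, -0.0398, 0.0589]
tcp_rot: [0.673, 0.739, -0.0, -0.001]
contact_force: [-0.5, -0.2, -3.6]
opening: 0.264
time: 23.75
eef_pos: [0.5373, -0.0399, 0.0535]
tcp_rot: [0.673, 0.739, -0.0, -0.0]
contact_force: [-0.1, 0.2, -4.1]
opening: 0.263
t 23.75 p [ 0.5373 -0.0399  0.0535] jaw 5.36 tilt [-0.0007  0.0002] open 0.263 F [-0.1  0.2 -4.1] q [-0.26  0.18  2.02 -0.    0.94 -0.36]
```

```bash
python3 -m crank '[[1,0,0,0.2,0,0,0],[1,0,0,0.1,0,0,0],[1,0,0,0,0,0,0]]'; python3 -m crank '[[1,0,0,0.2,0,0,0],[1,0,0,0,0,0,0]]'; python3 p.py; python3 cv.py pics/l2.png .051
```

```text
time: 24.05
eef_pos: [0.5375, -0.0399, 0.0508]
tcp_rot: [0.673, 0.739, -0.0, -0.0]
contact_force: [0.5, 0.1, -3.4]
opening: 0.264
time: 24.25
eef_pos: [0.5377, -0.04, 0.0493]
tcp_rot: [0.673, 0.739, 0.0, 0.0]
contact_force: [0.0, 0.4, -1.0]
opening: 0.263
t 24.25 p [ 0.5377 -0.04    0.0493] jaw 5.36 tilt [ 0.0001 -0.    ] open 0.263 F [ 0.   0.4 -1. ] q [-0.26  0.18  2.02  0.    0.94 -0.36]
```

View pics/l2.png

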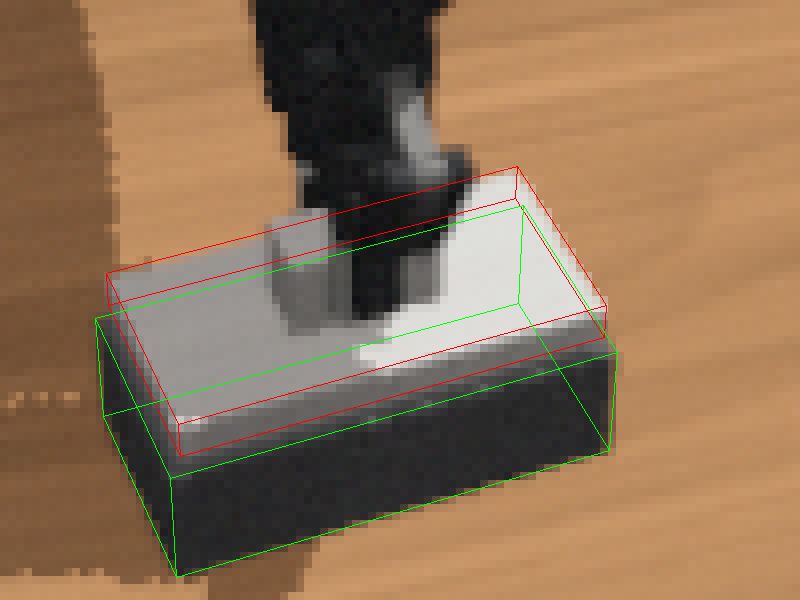

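```bash
python3 -m crank '[[1,0,0,0.2,0,0,0],[1,0,0,0,0,0,0]]' 110;python3 -m crank '[[1,0,0,0.2,0,0,0],[1,0,0,0,0,0,0]]'; python3 -m crank '[[1,0,0,0.2,0,0,0],[1,0,0,0,0,0,0]]'; python3 -m crank '[[1,0,0,0.1,0,0,0],[1,0,0,0,0,0,0]]'
```

```text
time: 24.5
eef_pos: [0.5378, -0.04, 0.0477]
tcp_rot: [0.673, 0.739, -0.0, 0.0]
contact_force: [-3.8, 1.0, 4.2]
opening: 0.256
time: 24.7
eef_pos: [0.5377, -0.04, 0.0457]
tcp_rot: [0.673, 0.739, -0.0, 0.0]
contact_force: [-3.9, 0.6, 4.3]
opening: 0.254
time: 24.9
eef_pos: [0.5378, -0.04, 0.0439]
tcp_rot: [0.673, 0.739, -0.0, -0.0]
contact_force: [-3.7, 1.0, 5.3]
opening: 0.251
time: 25.1
eef_pos: [0.5377, -0.04, 0.0433]
tcp_rot: [0.673, 0.739, -0.0, -0.0]
contact_force: [-4.7, 0.8, 7.9]
opening: 0.261
```

```bash
python3 -m crank '[[1,0,0,0.1,0,0,0],[1,0,0,0,0,0,0]]'; python3 -m crank '[[1,0,0,0.1,0,0,0],[1,0,0,0,0,0,0]]'; python3 -m crank '[[1,0,-0.05,0.1,0,0,0],[1,0,0,0,0,0,0]]'; python3 cv.py pics/l3.png .045
```

```text
time: 25.3
eef_pos: [0.5378, -0.04, 0.0433]
tcp_rot: [0.673, 0.74, -0.0, -0.0]
contact_force: [-7.6, 1.9, 13.6]
opening: 0.26
time: 25.5
eef_pos: [0.5378, -0.0399, 0.0433]
tcp_rot: [0.673, 0.74, -0.001, -0.001]
contact_force: [-10.0, 1.9, 18.7]
opening: 0.253
time: 25.7
eef_pos: [0.5378, -0.04, 0.0433]
tcp_rot: [0.673, 0.74, -0.0, -0.0]
contact_force: [-12.3, 3.4, 22.5]
opening: 0.257
```

View pics/l3.png

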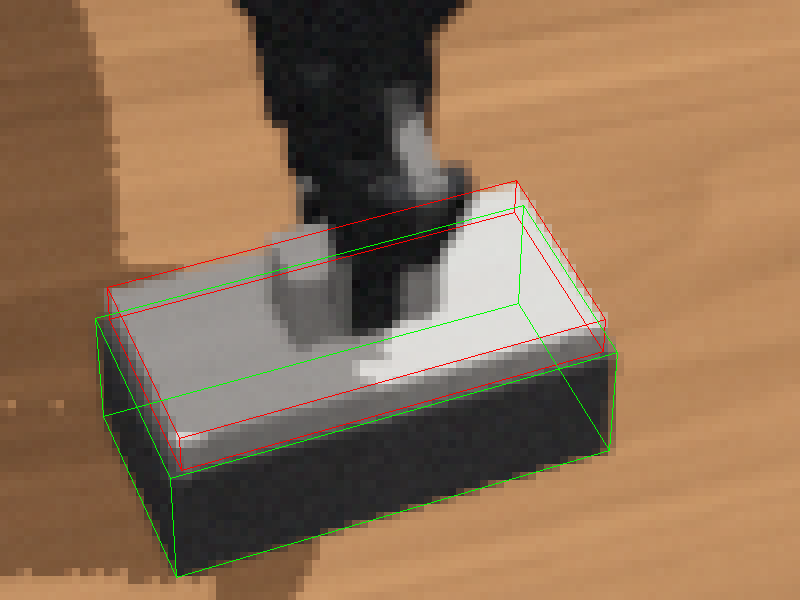

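```bash
python3 -m crank '[[1,0,0,0,0,0,0],[1,0,0,0,0,0,0],[1,0,0,0,0,0,0]]'
python3 - <<'E'
from plant import *; from h import *
r=read_camera('scene');cv2.imwrite('pics/z.png',r['color'][:,:,::-1]);print(get_state()['contact_force'],get_state()['eef_pos'])
E
```

```text
time: 26.05
eef_pos: [0.5378, -0.04, 0.0433]
tcp_rot: [0.673, 0.74, -0.0, -0.0]
contact_force: [-12.1, 3.0, 23.1]
opening: 0.258
[-11.90355953   3.58111456  23.35689596] [ 0.53778591 -0.03996248  0.04328172]
```

View pics/z.png

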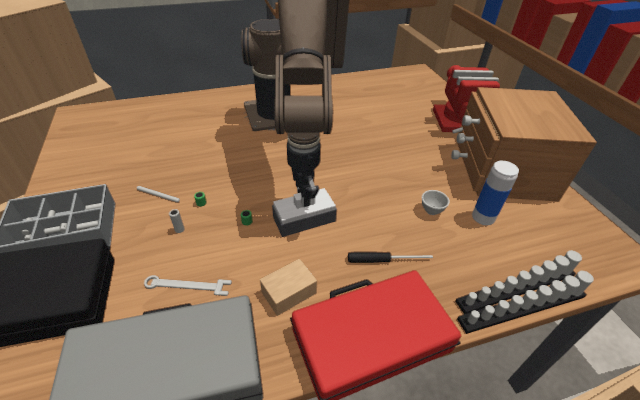

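The cover sits flush on the carrier at (305,212). The deep socket (177,221), the green look-alikes (201,198) and (247,217), and all the other things are where they started. Handing in.

```bash
python3 -c "
from plant import *
print(sign_off())"
```

```text
the job is handed in; nothing more can be done
None
```

I loaded the wide socket and then the narrow one. I then set the cover on the pin, pressed it flush, and handed the job in at about 26 s while still gripping and pressing it. The hand-in gave no verdict.

**Last checks that agreed:**
- **Sockets:** both rings showed inside their pockets, just below the top face, before the cover went on.
- **Cover:** it came down 6 mm from first touching the studs to a hard stop, and stayed there under about 23 N with the arm's pose steady and level. The final picture shows it square and flush.
- **Bystanders:** the deep socket, the green look-alikes and the other things look unmoved in the final picture.

**What disagreed:**
- **Fingertip height:** the fingertips stood about 35–40 mm higher than the reported TCP height and `tip_extent` imply. I set heights by camera and contact instead.
- **Cameras:** the two cameras differed by about 2 mm in x, so I aligned to the scene picture.
- **Side force:** about 12 N of sideways force remained on the tool during the final press. The cover did not shift.

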